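# Clamp the tube block on the bench shaker

### The arm

A 6-joint arm with a two-finger parallel gripper is mounted at the origin on a cart in front of the work surface, level with it; the furniture and walls round the work are solid. World frame = base frame: x ahead of the robot, y to its left, z up, the work surface at z = 0. Lengths are in mm, angles in rad, forces in N, time in s.
With the tool pointing down it reaches from about 300 to 775 mm from the base axis. Payload 14.6 kg.
Tool frame: the origin (TCP) lies between the finger pads; the fingertips stand 8 mm ahead of it and the grasp point (between the pads) lies 11 mm behind it; z points along the fingers, y is the direction in which the jaws open and shut (so a half turn about z gives the same grasp; the last joint's range is limited). The gripper opens to 94 mm and grips with 3 to 60 N. Pads are 16 mm wide; open, the fingers measure 119 mm over their backs; the gripper's body (75 mm by 177 mm) begins 78 mm behind the grasp point.
Start: joints at [1.141, 0.3, 1.521, -0, 1.321, -0.067], TCP at [195.188, 514.19, 213.446] pointing down, gripper open.
Joint ranges: [-3.03, 3.03], [-0.79, 2.21], [0.23, 2.52], [-1.04, 4.18], [0, 3.07], [-2.55, 2.55]. Speed limits (rad/s): [2.22, 2.22, 2.57, 3.14, 3.14, 3.14].

### API

Orientations are given as [roll, pitch, yaw] about the fixed x, y, z axes, in that order (R = Rz(yaw) Ry(pitch) Rx(roll)).
In Python, from cell import manip, cams, models gives the robot as it stands. The module is installed in compiled form; this text tells all that it offers.
- The arm moves only by the shell command python3 -m pendant 'ROWS' [OPENING] [FORCE]. ROWS is JSON, a list that holds one entry, the list of rows, each a list of 4 numbers: the shift along the tool's x, y, z in cm, then the turn about the tool's z in rad. In form: [[[x, y, z, roll], ...]]. A call has 1 to 5 rows; each row is the pose to reach, as a shift and turn from the pose commanded when the call began, along the tool's axes at that moment; what a row does not reach only later rows make up. A row lasts 1/10 s, in which the tool goes at most 50 mm and 8.59 degrees, less where a joint would pass 70% of its speed; a pose out of reach is approached as far as the arm can. A call with a gripper value outside its range is refused whole. OPENING is the opening, from -1 (shut) to 1 (fully open), so that 0 is half open, set as the call begins (- or left out, the last holds). The fingers move at their own pace and stop on an object; FORCE is the grip in N (left out, the last holds). Time passes only in rows, so rows that repeat a pose let the fingers close. It gives the time, the measured TCP pose, the force and the opening at its end, in the units of the state.
- manip.read_state(): the state, without advancing time (a new reading comes with each control period).
- cams.camera(name): name is "scene" or "top"; returns a dict with "frame" (400x640x3 uint8, red, green, blue), "K" (3x3 intrinsics, pixels), "D" ([k1, k2, p1, p2, k3] as OpenCV has them; the pictures are not rectified), "pose" (4x4, takes a point from camera to world coordinates). Camera axes: x right, y down, z forward; pixel columns grow to the right and rows downward; lengths in mm; the calibration is good to about 2 mm. A picture is of the moment at which its call begins. There is no depth.
- manip.sign_off(): hands the job in, once; it reports no verdict.
Trained networks look in the newest picture that a camera, given by its name, has taken for a name from the list of things; names that differ only in an ending like _2 or _b are one class to them, and where a whole thing is asked for, a point or a joint stands for the part that bears it (a point fixed in the world has none). Each returns a list of dicts, best first, with "score" (0 to 1); they miss things now and then, are a little off and sometimes report something else, mostly with a low value. They report only what shows in the picture. A call takes as long as a camera call. They do not tell look-alikes from the thing itself.
- models.regions_of(camera, name): "pixels" (400x640 bool, what is visible of it) and "point" ([column, row] in pixels, amid what is visible of it).
The state is a dict: "clock": time; "joints": joint angles; "qd": joint speeds; "effort": joint torques, N m; "eef_pos": TCP position; "eef_rot": TCP orientation; "wrist_force": force on the tool from outside, world axes, zero at the start; "moment": the same for the moment, N m; "finger_gap": finger opening in mm.
Only numpy, scipy, OpenCV 4.12 (cv2) and the standard library are available. Lean on these libraries where they do the work, as an engineer would, in place of code of your own. Each camera call takes 0.05 s, during which the arm holds its last target.

### The job

Load the aluminium tube block onto the bench shaker: with one end flange of the block press the shaker's spring-loaded jaw back, let the other end down in front of the fixed stop, and let the spring push the block home, so that it lies flat on the platform, about centred between the sides, with both end flanges held under the lips of jaw and stop. Leave it clamped and let go of it, and do not push or tip the other things on the bench.

Things in the scene. Friction and masses are not known exactly. Their poses are not given: they have to be found in the camera images.
- block_center (a point): centre of the bare-metal tube block, 18 mm above its underside; 0.2 to 0.4 kg. Block 104 mm long (x), 44 wide (y), 36 tall, with 18 dark round wells in its flat top. The upper body is 86 mm long, as wide as the base; at each end a flange 10 mm thick, flush with the underside, stands out 9 mm. Ends alike. Starts flat on the bench, x within 0.6 rad of world x. Grip it across its width.
- shaker: bench shaker, white housing 212x120 mm, fixed, yaw within 0.45 rad. Its bare level platform, 92 mm wide, is 50 mm above the bench. Origin: on the bench under where the clamped block's centre belongs. x axis points from the fixed stop (end nearer the robot) to the sprung jaw. A bracket behind the jaw, x = +108 to +120 mm, is 22 mm tall. Display and knob are not used.
- stop_face (a point): middle of the fixed stop's upright face, 6 mm above the platform, at x = -52 mm in the shaker's frame. The stop is 66 mm wide; its lip overhangs the face by 5 mm towards the jaw (to x = -47 mm), underside 12.5 mm and top 17 mm above the platform.
- jaw (a joint): how far the sprung jaw is pressed back (towards the shaker's +x, away from the stop), m: 0 at rest, 0.008 with the block clamped, 0.030 at its end stop. The spring pushes with about 2 N at rest, 5 N with the block clamped, 14 N at the end stop, and shuts the jaw at once when freed.
- jaw_face (a point): middle of the sprung jaw's upright face, 6 mm above the platform, moves with it; at rest x = +44 mm in the shaker's frame, 96 mm from the stop's face. Jaw 66 mm wide, 22 long, 20 tall. Its lip overhangs the face by 5 mm; the underside slopes from 12.5 mm above the platform at the face to 15 at the edge. A level block cannot pass under: enter with the stop-side end tilted up 15 to 25 degrees.
- vial_near: small screw-cap vial, 22 mm across, 50 mm tall, loose; origin at the centre of its underside
- petri_dish: petri dish, 60 mm across, 15 mm tall, loose; origin at the centre of its underside
- timer: lab timer, 62x66x20 mm, loose; origin at the centre of its underside
- amber_bottle: brown reagent bottle, 48 mm across, 96 mm tall, loose; origin at the centre of its underside
- marker_pen: marker pen lying flat, 135 mm long, 13 mm thick, loose; origin at the middle of its underside
Mind the look-alikes: they are no part of the job. There is more than one size of the part that bears block_center; the job needs the smaller.

How it is judged (in metres and radians):
On the way:
1. the jaw is pressed back with the block at the clamp (value of joint jaw above 0.0115 m and horizontal distance between block_center and shaker below 0.04 m), for 0.05 s.
At the end, for the whole second after the job is handed in: The block lies flat on the platform (tilt under 0.04 rad, centre 68 mm above the bench within 2.5 mm), within 3 mm of its clamped place along the shaker, 10 mm sideways and 0.06 rad in yaw, the jaw bearing on it (pressed back 5 to 11 mm), at rest and released (x of block_center in the frame of shaker between -0.003 and 0.003 m and y of block_center in the frame of shaker between -0.01 and 0.01 m and z of block_center in the frame of shaker between 0.0655 and 0.0705 m and angle between block_center's own z axis and vertical below 0.04 rad and angle between the x axis of block_center and the x axis of shaker, either way round below 0.06 rad and value of joint jaw between 0.005 and 0.011 m and linear speed of tube_block below 0.01 m/s); the robot touches nothing.
It fails at once if a bystander is pushed more than 40 mm (distance of any of vial_near, petri_dish, timer, amber_bottle, marker_pen from where it was at the start of the episode above 0.04 m).
It fails at once if a standing bystander is tipped (angle between any of vial_near, amber_bottle, petri_dish's own z axis and vertical above 0.5 rad).
It also fails if it takes over 43 s, if anything falls off the work surface, if the arm or the gripper's body presses on something with over 40 N, if the wrist force passes 120 N, or if a joint passes its speed limit or range.

## Working session

There is one attempt and no reset: what is moved stays moved. The work goes in short steps, Python scripts to look and compute and a shell command to move; the robot and the scene stay as the last step left them, time stands still between calls to the robot, and variables do not carry over. Pictures are saved under pics/ and viewed, and the job is handed in when it is done.

```bash
mkdir -p pics; python3 - <<'E'
from cell import manip,cams,models
import cv2
print(manip.read_state())
for n in ("scene","top"):
    c=cams.camera(n); cv2.imwrite(f"pics/{n}0.png",cv2.resize(c["frame"][:,:,::-1],(800,500)))
    print(n,c["K"].tolist(),c["D"],c["pose"].tolist())
    for t in ["block_center","shaker","stop_face","jaw","jaw_face","vial_near","petri_dish","timer","amber_bottle","marker_pen"]:
        print(t,[(round(r["score"],2),[int(v) for v in r["point"]],int(r["pixels"].sum())) for r in models.regions_of(n,t)][:4])
E
```

```text
{'clock': 0.0, 'joints': array([ 1.14139226e+00,  3.00452559e-01,  1.52160826e+00,  4.08205462e-06,
        1.32071047e+00, -6.65784045e-02]), 'qd': array([ 0.00047137, -0.00054656,  0.00099074,  0.00077833,  0.00053072,
        0.00011372]), 'effort': array([ 8.68230163e-04, -5.31795430e+01, -3.52741170e+01,  7.08779809e-02,
        2.43610900e-02, -6.57323335e-05]), 'eef_pos': array([195.08352987, 513.95337641, 212.88500374]), 'eef_rot': array([-3.14041690e+00, -8.23584962e-05,  2.77876593e+00]), 'wrist_force': array([ 0.05853494, -0.1523964 , -0.15869283]), 'moment': array([-0.03155562,  0.00627088,  0.06595096]), 'finger_gap': 93.84544753700462}
scene [[416.93284771513606, 0.0, 323.98252240086623], [0.0, 416.93284771513606, 204.36130644216325], [0.0, 0.0, 1.0]] [-0.08507577  0.          0.          0.          0.        ] [[0.5816716749169436, -0.5248119205068192, 0.6214744650371896, -363.6999437116101], [-0.813408590821031, -0.37993285180924885, 0.4404741677949297, -633.6224959113548], [0.004952471894106673, -0.7617240157760782, -0.6478827029733877, 979.5386694027511], [0.0, 0.0
[... 628 characters left out ...]
2319, 0.046876536200655135, 446.7054969086552], [-0.9999416338768206, 0.0033295845121319315, -0.010278263799447624, -9.970847521928048], [0.010110810820519093, -0.046912939126151985, -0.9988478100527114, 1334.3339675504471], [0.0, 0.0, 0.0, 1.0]]
block_center [(0.83, [395, 192], 513), (0.71, [273, 180], 185), (0.61, [346, 183], 1001)]
shaker [(0.79, [270, 195], 2701)]
stop_face [(0.89, [269, 192], 2755)]
jaw [(0.5, [268, 182], 203), (0.2, [271, 192], 2772)]
jaw_face [(0.7, [269, 181], 198)]
vial_near [(0.44, [344, 241], 39)]
petri_dish [(0.88, [389, 249], 303)]
timer [(0.83, [400, 135], 441)]
amber_bottle [(0.65, [403, 140], 399), (0.61, [178, 176], 302)]
marker_pen [(0.62, [452, 212], 115)]
```

```bash
python3 - <<'E'
import cv2
a=cv2.imread("pics/top0.png");b=cv2.imread("pics/scene0.png")
cv2.imwrite("pics/topc.png",cv2.resize(a[130:350,190:600],(800,429),interpolation=cv2.INTER_CUBIC))
cv2.imwrite("pics/scenec.png",cv2.resize(b[160:380,270:590],(800,550),interpolation=cv2.INTER_CUBIC))
E
```

```text
(no output)
```

View pics/topc.png

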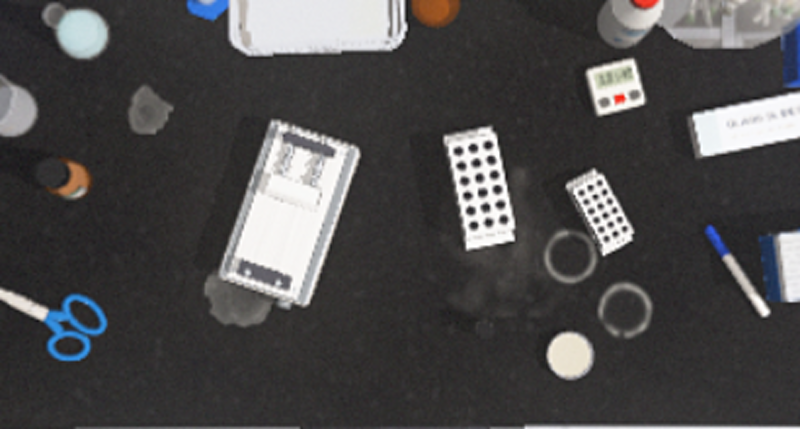

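View pics/scenec.png

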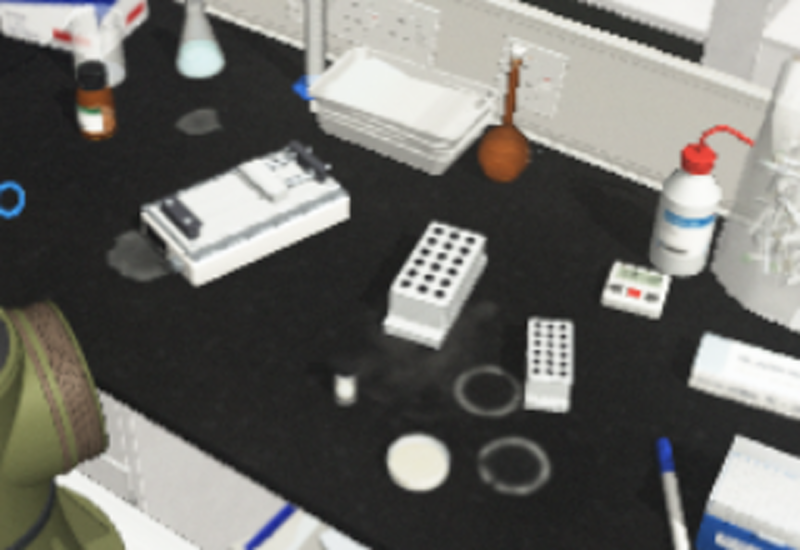

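View pics/scene0.png

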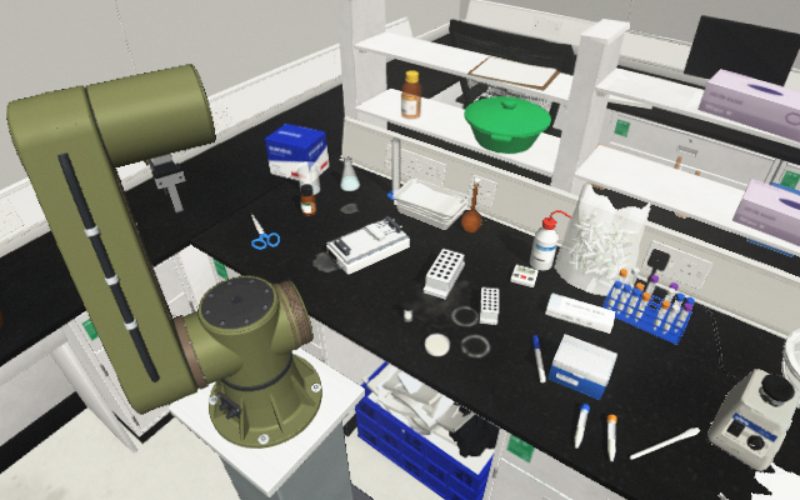

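```bash
cat > h.py <<'E'
import numpy as np,cv2
from cell import manip,cams,models
def proj(c,P):
    P=np.atleast_2d(np.asarray(P,float)); T=np.linalg.inv(c["pose"])
    r,_=cv2.Rodrigues(T[:3,:3]); return cv2.projectPoints(P.reshape(-1,1,3),r,T[:3,3],c["K"],c["D"])[0].reshape(-1,2)
def back(c,px,z):
    u=cv2.undistortPoints(np.array(px,float).reshape(-1,1,2),c["K"],c["D"]).reshape(-1,2)
    d=np.c_[u,np.ones(len(u))]@c["pose"][:3,:3].T; o=c["pose"][:3,3]
    return o+d*((z-o[2])/d[:,2])[:,None]
def avg(n,k=4):
    c=cams.camera(n); return c
def crop(c,x0,y0,x1,y1,s,name):
    im=cv2.resize(c["frame"][y0:y1,x0:x1,::-1],None,fx=s,fy=s,interpolation=cv2.INTER_NEAREST); cv2.imwrite(name,im)
E
python3 - <<'E'
from h import *
t=cams.camera("top"); s=cams.camera("scene")
np.savez("c0.npz",t=t["frame"],s=s["frame"])
crop(t,225,155,310,225,9,"pics/t_shk.png"); crop(s,245,165,350,235,7,"pics/s_shk.png")
crop(t,325,160,420,220,8,"pics/t_blk.png"); crop(s,370,220,415,265,12,"pics/s_blk.png")
for z in (0,36): print(back(t,[[395,192],[346,183],[389,249],[344,241],[400,135],[452,212],[178,176],[270,195]],z)[:,:2].round().tolist())
E
```

```text
[[522.0, -260.0], [551.0, -105.0], [342.0, -239.0], [368.0, -97.0], [704.0, -278.0], [458.0, -439.0], [575.0, 425.0], [514.0, 136.0]]
[[520.0, -253.0], [548.0, -102.0], [345.0, -233.0], [370.0, -95.0], [697.0, -271.0], [458.0, -428.0], [571.0, 414.0], [512.0, 132.0]]
```

View pics/t_shk.png

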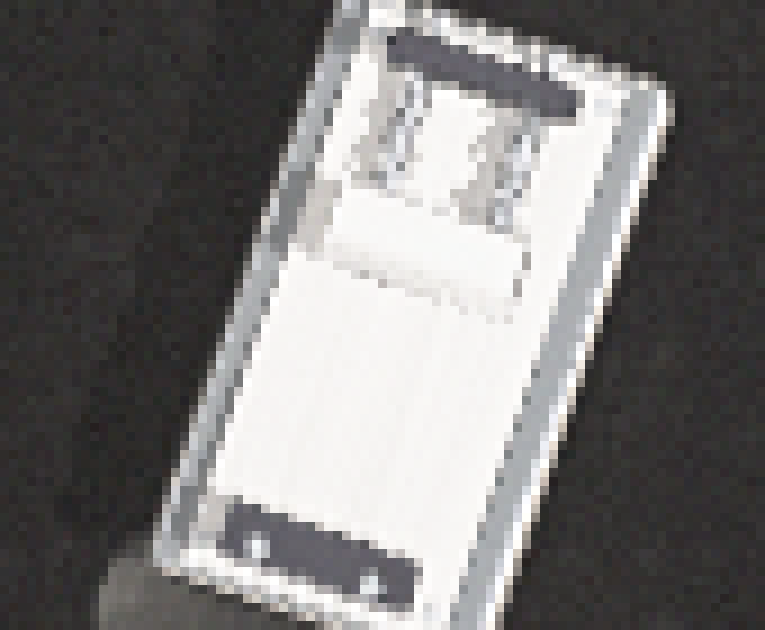

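View pics/s_shk.png

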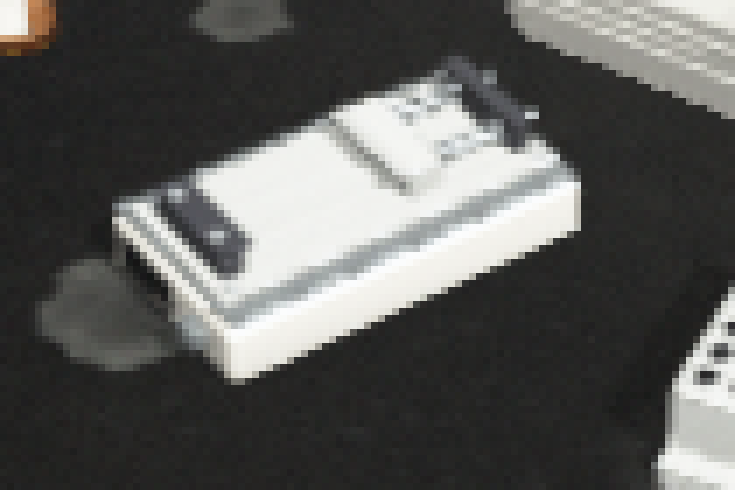

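View pics/t_blk.png

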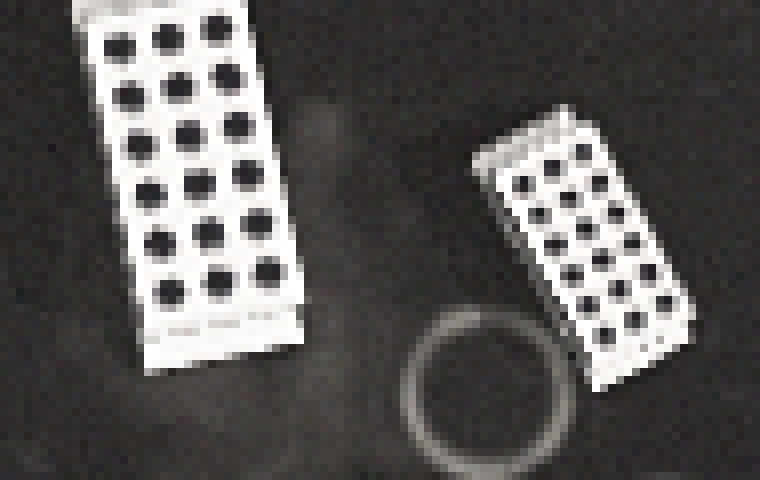

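View pics/s_blk.png

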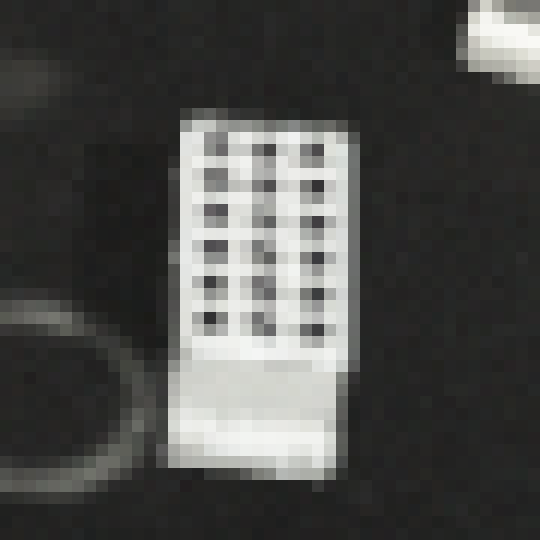

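```bash
cat > fit.py <<'E'
from h import *
from scipy.optimize import least_squares, minimize
def box(x0,x1,y0,y1,z0,z1): return np.array([[x,y,z] for x in(x0,x1) for y in(y0,y1) for z in(z0,z1)],float)
def T(p,B): 
    c,s=np.cos(p[2]),np.sin(p[2]); return np.c_[p[0]+c*B[:,0]-s*B[:,1],p[1]+s*B[:,0]+c*B[:,1],B[:,2]]
SS=8
def render(c,p,boxes,win):
    x0,y0,x1,y1=win; m=np.zeros(((y1-y0)*SS,(x1-x0)*SS),np.uint8)
    for B in boxes:
        q=proj(c,T(p,B)); h=cv2.convexHull(q.astype(np.float32)).reshape(-1,2)
        q=((h-[x0,y0]+.5)*SS-.5)
        cv2.fillConvexPoly(m,np.round(q*16).astype(np.int32),255,shift=4)
    return cv2.resize(m,(x1-x0,y1-y0),interpolation=cv2.INTER_AREA)/255.
def fit(pairs,boxf,p0):
    # pairs: (cam,alpha image,win,weightmask)
    def cost(p): return sum((((render(c,p,boxf(p),w)-a)*wm)**2).sum() for c,a,w,wm in pairs)
    best=None
    for k in range(3):
        st=np.array([[0]*len(p0)]+[list(np.eye(len(p0))[i]*([8,8,.1]+[5]*9)[i]/(1+2*k)) for i in range(len(p0))])+p0
        r=minimize(cost,p0,method="Nelder-Mead",options=dict(initial_simplex=st,maxiter=400,xatol=.02,fatol=.001)); p0=r.x
    return r.x,r.fun
E
cat > f1.py <<'E'
from fit import *
t=cams.camera("top"); s=cams.camera("scene")
def bright(c,win,lo=45,hi=215):
    x0,y0,x1,y1=win; g=c["frame"][y0:y1,x0:x1].astype(float).mean(2); return np.clip((g-lo)/(hi-lo),0,1)
bl=lambda p:[box(-52,52,-22,22,0,10),box(-43,43,-22,22,0,36)]
def blockpairs(c,win):
    a=bright(c,win); m=(a>.35).astype(np.uint8); n,l=cv2.connectedComponents(m)
    k=max(range(1,n),key=lambda i:(l==i).sum()); M=(l==k).astype(np.uint8)
    cs,_=cv2.findContours(M,cv2.RETR_EXTERNAL,cv2.CHAIN_APPROX_NONE); f=np.zeros_like(M); cv2.drawContours(f,cs,-1,1,-1)
    er=cv2.erode(f,np.ones((3,3))); di=cv2.dilate(f,np.ones((3,3))); a=np.where(er>0,1,np.where(di>0,a,0)); return (c,a,win,np.ones_like(a))
wt=(380,165,416,215); ws=(378,224,404,264)
P=[blockpairs(t,wt),blockpairs(s,ws)]
for nm,pp in (("top",P[:1]),("scene",P[1:]),("both",P)):
    print("block",nm,*fit(pp,bl,np.array([520,-256,.5])))
E
python3 f1.py
```

```text
block top [ 5.26063150e+02 -2.66083556e+02  4.91692932e-01] 30.38898885044214
block scene [ 5.29246851e+02 -2.67549258e+02  4.78359788e-01] 4.650123029603998
block both [ 5.27291215e+02 -2.67164761e+02  4.80022560e-01] 49.09172241445599
```

```bash
cat > f2.py <<'E'
from fit import *
t=cams.camera("top"); s=cams.camera("scene")
def g(c,win):
    x0,y0,x1,y1=win; return c["frame"][y0:y1,x0:x1].astype(float).mean(2)
def region(c,poly,win):
    x0,y0,x1,y1=win; m=np.zeros((y1-y0,x1-x0),np.uint8); cv2.fillPoly(m,[np.round(np.array(poly)-[x0,y0]).astype(np.int32)],1); return m
# init guess
p0=np.array([500,138,-.3])
print("rough", back(t,[[225+320/9,155+560/9],[225+485/9,155+70/9]],68))
def cr(px,off,k): return np.array(px,float)/k+off-.5
# hand corners from crops: stop lip edge ends (top cam)
A=cr([[240,503],[425,560],[215,545],[405,612],[395,28],[582,85],[385,55],[572,118]],[225,155],9)
print("top stop/bracket corners\n",back(t,A[:4],67)[:,:2].round(1),"\n",back(t,A[4:],72)[:,:2].round(1))
B=cr([[183,185],[247,238],[165,205],[235,272],[455,58],[535,118]],[245,165],7)
print("scene\n",back(s,B,68)[:,:2].round(1))
E
python3 f2.py
```

```text
rough [[443.90963457 156.39289006  68.        ]
 [607.33521063 101.78166541  68.        ]]
top stop/bracket corners
 [[464.4 184.6]
 [445.3 123.2]
 [450.5 192.9]
 [428.  129.8]] 
 [[622.5 132.9]
 [603.2  70.6]
 [613.4 136.2]
 [592.2  74. ]]
scene
 [[460.1 180. ]
 [447.  127. ]
 [442.8 176.8]
 [423.8 115. ]
 [626.1 134.6]
 [608.5  69.6]]
```

```bash
cat > f3.py <<'E'
from f2 import *
# origin guess
yaw=-.31; o=np.array([454.9,153.9])+47*np.array([np.cos(yaw),np.sin(yaw)])
p0=np.array([o[0],o[1],yaw,66])
H=46
# darkness fit of stop & bracket
def boxes(p): return [box(-p[3],-47,-33,33,50+10,67),box(108,120,-33,33,50,72)]
def dark(c,win):
    a=np.clip((200-g(c,win))/(200-75),0,1)
    m=render(c,p0,boxes(p0),win)
    wm=cv2.dilate((m>.05).astype(np.uint8),np.ones((5,5)))
    return (c,a,win,wm.astype(float))
wt=(225,150,310,228); ws=(245,160,350,235)
P=[dark(t,wt),dark(s,ws)]
for nm,pp in (("top",P[:1]),("scene",P[1:]),("both",P)):
    print("dark",nm,*fit(pp,boxes,p0))
# housing silhouette: params x,y,yaw, cx offset of housing centre, height
def hb(p): return [box(p[3]-106,p[3]+106,-60,60,0,p[4])]
def br(c,win):
    x=g(c,win); a=np.clip((x-60)/(120),0,1); m=(x>75).astype(np.uint8)
    f=render(c,np.r_[p0[:3],30,45],hb(np.r_[p0[:3],30,45]),win)
    f=cv2.dilate((f>.05).astype(np.uint8),np.ones((9,9)))
    cs,_=cv2.findContours(m*f,cv2.RETR_EXTERNAL,cv2.CHAIN_APPROX_NONE); F=np.zeros_like(m); cv2.drawContours(F,[max(cs,key=cv2.contourArea)],-1,1,-1)
    er=cv2.erode(F,np.ones((3,3))); a=np.where(er>0,1,a); return (c,a,win,f.astype(float))
Q=[br(t,wt),br(s,ws)]
for nm,pp in (("top",Q[:1]),("scene",Q[1:]),("both",Q)):
    def bb(p): return hb(np.r_[p,30,44])
    print("sil",nm,*fit(pp,bb,p0[:3]))
r=fit(Q,lambda p:hb(np.r_[p[:3],30,p[3]]),np.r_[p0[:3],44]); print(r)
E
python3 f3.py | grep -v "\[\[\|^ \["
cat > ov.py <<'E'
from fit import *
import sys
t=cams.camera("top"); s=cams.camera("scene")
p=[float(v) for v in sys.argv[1:4]]; pb=[float(v) for v in sys.argv[4:7]]
def outl(c,name,win,k):
    x0,y0,x1,y1=win; im=cv2.resize(c["frame"][y0:y1,x0:x1,::-1],None,fx=k,fy=k,interpolation=cv2.INTER_NEAREST)
    def pl(P,pp,col):
        q=(proj(c,T(pp,np.array(P,float)))-[x0,y0]+.5)*k; cv2.polylines(im,[np.round(q).astype(int)],True,col,1)
    R=lambda a,b,w,z:[[a,-w,z],[b,-w,z],[b,w,z],[a,w,z]]
    pl(R(-65,-47,33,67),p,(0,0,255)); pl(R(108,120,33,72),p,(0,0,255)); pl(R(39,61,33,70),p,(0,200,0)); pl(R(-52,52,22,50),p,(255,0,0)); pl(R(39,61,46,50),p,(255,0,255))
    pl(R(-43,43,22,36),pb,(0,0,255)); pl(R(-52,52,22,0),pb,(0,200,0))
    cv2.imwrite(name,im)
outl(t,"pics/ov_t.png",(225,150,420,228),4); outl(s,"pics/ov_s.png",(245,160,415,265),4)
E

```

```text
top stop/bracket corners
scene
dark top [ 4.99342591e+02  1.40604519e+02 -3.29159977e-01  6.36189973e+01] 33.55156486889658
dark scene [ 5.09709504e+02  1.49145705e+02 -3.43906764e-01  7.43392584e+01] 95.87096148250673
dark both [ 5.00355872e+02  1.41302650e+02 -3.23249671e-01  6.47540347e+01] 168.82024968858133
sil top [ 4.93829307e+02  1.41673609e+02 -3.19215713e-01] 115.42302802874963
sil scene [ 5.06626603e+02  1.44681661e+02 -3.28951665e-01] 148.22283710325087
sil both [ 4.96029292e+02  1.41110760e+02 -3.21893964e-01] 341.5601942361912
(array([ 4.96705169e+02,  1.41734819e+02, -3.20491645e-01,  3.99422364e+01]), np.float64(323.44764009034986))
```

```bash
python3 ov.py 500 140.5 -0.322 527 -266 0.483
```

```text
(no output)
```

View pics/ov_t.png

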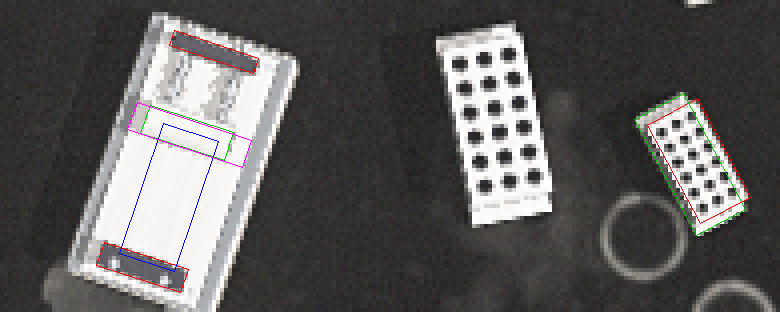

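View pics/ov_s.png

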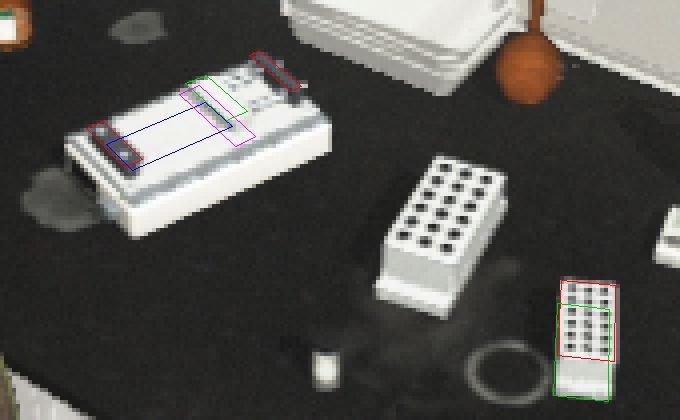

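The two look-alikes, in top-camera pixels, are the large 18-well block at about (346,183) and the small 18-well block at about (398,190). I choose the small one: the 104x44 mm outline fits it at (527,-266) mm with yaw 0.48. The shaker is at about (500,140) with yaw -0.322; the lip-to-bracket distance measured 166 mm against 167 expected.

```bash
cat > go.py <<'E'
import sys
from h import *
from scipy.spatial.transform import Rotation as Ro
st=manip.read_state(); p=st["eef_pos"]; R=Ro.from_euler("xyz",st["eef_rot"]).as_matrix()
x,y,z,yaw=[float(v) for v in sys.argv[1:5]]
d=R.T@(np.array([x,y,z])-p)/10
y0=np.arctan2(R[1,0],R[0,0]); t=-(yaw-y0); 
if len(sys.argv)<6: t=(t+np.pi)%(2*np.pi)-np.pi
n=max(np.linalg.norm(d)/4.8,abs(t)/.145)
print("clock",round(st["clock"],2),"pos",p.round(1),"yaw",round(y0,3),"F",st["wrist_force"].round(1),"gap",round(st["finger_gap"],1),"q",st["joints"].round(2))
print("delta cm",d.round(2),"turn",round(t,3),"rows>=",round(n,1))
for k in range(1,6):
    f=min(1,k/max(5,1) if n<=5 else k/n); print((d*f).round(2).tolist(),round(t*f,3))
E
python3 go.py 502 -279 120 0.483
```

```text
clock 1.6 pos [195.2 514.2 213.4] yaw 2.779 F [-0.3  0.3 -0.2] gap 94.2 q [ 1.14  0.3   1.52 -0.    1.32 -0.07]
delta cm [-56.83 -63.27   9.35] turn 2.296 rows>= 17.8
[-3.19, -3.55, 0.52] 0.129
[-6.38, -7.1, 1.05] 0.258
[-9.57, -10.65, 1.57] 0.386
[-12.75, -14.2, 2.1] 0.515
[-15.94, -17.75, 2.62] 0.644
```

```bash
python3 -m pendant '[[[-3.1,-3.5,0,0.13],[-6.3,-7.1,0,0.26],[-9.5,-10.6,0,0.39],[-12.7,-14.2,0,0.52],[-15.9,-17.7,0,0.64]]]' 1 5; python3 go.py 502 -279 120 0.483
```

```text
clock: 2.1
eef_pos: [281.2, 290.5, 213.5]
eef_rot: [3.141, -0.0, 2.134]
wrist_force: [0.9, 0.6, 0.2]
finger_gap: 94.0
clock 2.1 pos [281.2 290.5 213.5] yaw 2.134 F [0.9 0.6 0.2] gap 94.0 q [ 0.71 -0.03  1.9  -0.    1.28  0.15]
delta cm [-59.95 -11.74   9.35] turn 1.651 rows>= 12.9
[-4.66, -0.91, 0.73] 0.128
[-9.31, -1.82, 1.45] 0.256
[-13.97, -2.74, 2.18] 0.385
[-18.63, -3.65, 2.9] 0.513
[-23.28, -4.56, 3.63] 0.641
```

```bash
python3 -m pendant '[[[-4.6,-0.9,0,0.13],[-9.3,-1.8,0,0.26],[-14,-2.7,0.2,0.385],[-18.6,-3.7,0.6,0.51],[-23.3,-4.6,1.2,0.64]]]'; python3 go.py 502 -279 120 0.483
```

```text
clock: 2.6
eef_pos: [368.0, 69.3, 201.9]
eef_rot: [3.14, -0.0, 1.494]
wrist_force: [-0.0, 0.9, 0.1]
finger_gap: 93.9
clock 2.6 pos [368.   69.3 201.9] yaw 1.494 F [-0.   0.9  0.1] gap 93.9 q [ 0.09 -0.09  1.98  0.    1.25  0.17]
delta cm [-33.69  16.03   8.2 ] turn 1.011 rows>= 8.0
[-4.23, 2.01, 1.03] 0.127
[-8.47, 4.03, 2.06] 0.254
[-12.7, 6.04, 3.09] 0.381
[-16.93, 8.06, 4.12] 0.508
[-21.17, 10.07, 5.15] 0.635
```

```bash
python3 -m pendant '[[[-4.2,2.0,0.5,0.127],[-8.5,4,1,0.254],[-12.7,6,1.5,0.381],[-16.9,8.1,2,0.508],[-21.2,10.1,3,0.635]]]'; python3 go.py 502 -279 120 0.483
```

```text
clock: 3.1
eef_pos: [453.7, -149.8, 171.8]
eef_rot: [3.14, -0.001, 0.858]
wrist_force: [0.9, 1.2, 0.1]
finger_gap: 94.0
clock 3.1 pos [ 453.7 -149.8  171.8] yaw 0.858 F [0.9 1.2 0.1] gap 94.0 q [-0.4   0.18  1.77  0.    1.19  0.32]
delta cm [-6.63 12.09  5.19] turn 0.375 rows>= 3.1
[-1.33, 2.42, 1.04] 0.075
[-2.65, 4.84, 2.08] 0.15
[-3.98, 7.25, 3.12] 0.225
[-5.3, 9.67, 4.15] 0.3
[-6.63, 12.09, 5.19] 0.375
```

```bash
python3 -m pendant '[[[-1.3,2.4,1,0.075],[-2.6,4.8,2.1,0.15],[-4,7.3,3.1,0.225],[-5.3,9.7,4.1,0.3],[-6.6,12.1,5.2,0.375]]]'; python3 go.py 502.5 -279.3 12 0.483
python3 - <<'E'
from h import *
t=cams.camera("top"); s=cams.camera("scene")
crop(t,370,150,440,230,7,"pics/t1.png"); crop(s,350,200,440,275,8,"pics/s1.png")
E
```

```text
clock: 3.6
eef_pos: [502.5, -277.6, 119.1]
eef_rot: [3.141, -0.0, 0.486]
wrist_force: [1.2, -0.0, 0.7]
finger_gap: 94.1
clock 3.6 pos [ 502.5 -277.6  119.1] yaw 0.486 F [ 1.2 -0.   0.7] gap 94.1 q [-0.57  0.44  1.55  0.    1.14  0.52]
delta cm [-0.08  0.15 10.71] turn 0.003 rows>= 2.2
[-0.02, 0.03, 2.14] 0.001
[-0.03, 0.06, 4.28] 0.001
[-0.05, 0.09, 6.42] 0.002
[-0.07, 0.12, 8.56] 0.002
[-0.08, 0.15, 10.71] 0.003
```

View pics/t1.png

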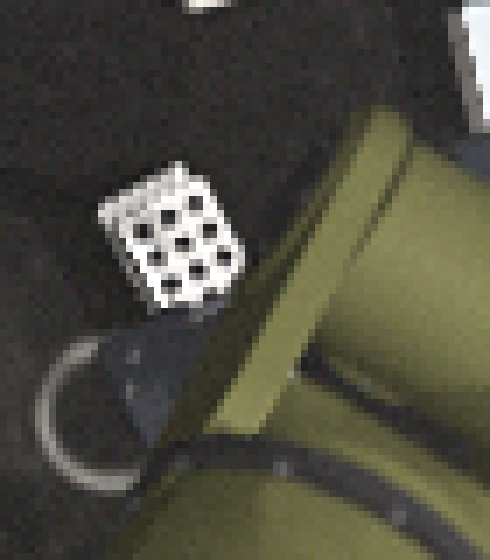

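View pics/s1.png

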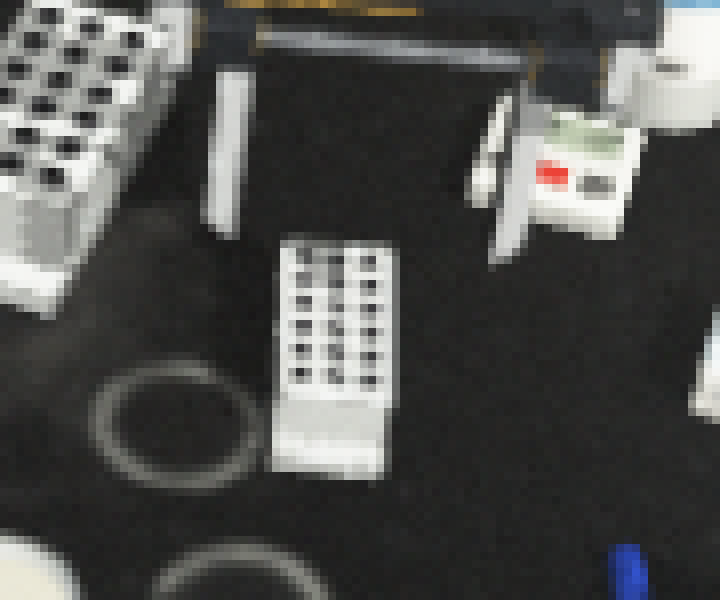

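```bash
python3 - <<'E'
from h import *
s=cams.camera("scene"); st=manip.read_state(); p=st["eef_pos"]; yw=.486
d=np.array([-np.sin(yw),np.cos(yw),0])
for h in (47,60):
    for sg in (1,-1): 
        q=p+sg*h*d+[0,0,-8]; print(h,sg,((proj(s,q)-[350,200]+.5)*8).round(0))
c=p.copy(); c[2]=36
ax=np.array([np.cos(yw),np.sin(yw),0])
print("block centre if d=28",((proj(s,c+28*ax)-[350,200]+.5)*8).round())
# tip shift per mm
print(proj(s,p+[10,0,0])-proj(s,p),proj(s,p+[0,10,0])-proj(s,p))
E
```

```text
47 1 [[225. 218.]]
47 -1 [[474. 242.]]
60 1 [[190. 215.]]
60 -1 [[508. 245.]]
block centre if d=28 [[328. 317.]]
[[ 1.5733444  -1.84312864]] [[-2.9185439  -1.32891468]]
```

```bash
python3 -m pendant '[[[0,0.05,2.5,0.003],[0,0.05,5,0.003],[0,0.05,7.5,0.003],[0,0.05,9.5,0.003],[0,0.05,10.7,0.003]]]'; python3 -m pendant '[[[0,0,0,0],[0,0,0,0],[0,0,0,0],[0,0,0,0],[0,0,0,0]]]' -0.1 4;python3 -m pendant '[[[0,0,0,0],[0,0,0,0],[0,0,0,0],[0,0,0,0],[0,0,0,0]]]' -1 4; python3 go.py 502.5 -279.3 12 0.483
python3 - <<'E'
from h import *
t=cams.camera("top"); s=cams.camera("scene")
crop(t,370,150,440,230,7,"pics/t2.png"); crop(s,350,200,440,275,8,"pics/s2.png")
E
```

```text
clock: 4.25
eef_pos: [502.0, -275.8, 11.6]
eef_rot: [-3.141, 0.001, 0.488]
wrist_force: [-0.7, -0.1, 0.2]
finger_gap: 94.0
clock: 4.75
eef_pos: [502.7, -277.0, 13.1]
eef_rot: [3.141, -0.001, 0.486]
wrist_force: [1.4, 0.1, -0.4]
finger_gap: 57.7
clock: 5.25
eef_pos: [502.6, -277.0, 12.7]
eef_rot: [3.141, -0.0, 0.486]
wrist_force: [0.3, -0.7, 4.6]
finger_gap: 44.4
clock 5.25 pos [ 502.6 -277.    12.7] yaw 0.486 F [ 0.3 -0.7  4.6] gap 44.4 q [-0.57  0.59  1.61 -0.    0.94  0.52]
delta cm [-0.11  0.2   0.07] turn 0.003 rows>= 0.1
[-0.02, 0.04, 0.01] 0.001
[-0.05, 0.08, 0.03] 0.001
[-0.07, 0.12, 0.04] 0.002
[-0.09, 0.16, 0.05] 0.002
[-0.11, 0.2, 0.07] 0.003
```

View pics/s2.png

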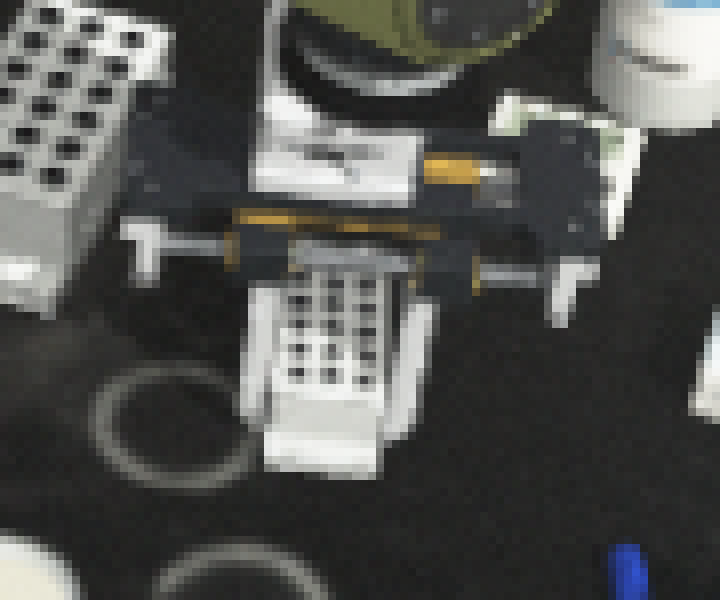

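```bash
python3 - <<'E'
from fit import *
s=cams.camera("scene"); st=manip.read_state(); p=st["eef_pos"]; yw=.486
ax=np.array([np.cos(yw),np.sin(yw)])
for d in (25,28,31):
    c=p[:2]+d*ax
    q=T([*c,yw],np.array([[-52,-22,0],[-52,22,0],[-43,-22,36],[-43,22,36]],float)); print(d,c.round(1),((proj(s,q)-[350,200]+.5)*8).round(0).tolist())
# finger tips: outer & inner at gap 44, front edge
for h in (22,35):
  for sg in (1,-1):
    q=T([*p[:2],yw],np.array([[-8,sg*h,4.5]],float)); print("tip",h,sg,((proj(s,q)-[350,200]+.5)*8).round(0).tolist())
E
```

```text
25 [ 524.6 -265.3] [[373.0, 484.0], [261.0, 473.0], [384.0, 405.0], [271.0, 394.0]]
28 [ 527.3 -263.9] [[373.0, 479.0], [261.0, 468.0], [384.0, 399.0], [271.0, 388.0]]
31 [ 529.9 -262.5] [[373.0, 473.0], [261.0, 462.0], [384.0, 394.0], [271.0, 383.0]]
tip 22 1 [[264.0, 430.0]]
tip 22 -1 [[374.0, 441.0]]
tip 35 1 [[231.0, 427.0]]
tip 35 -1 [[407.0, 445.0]]
```

View pics/t2.png

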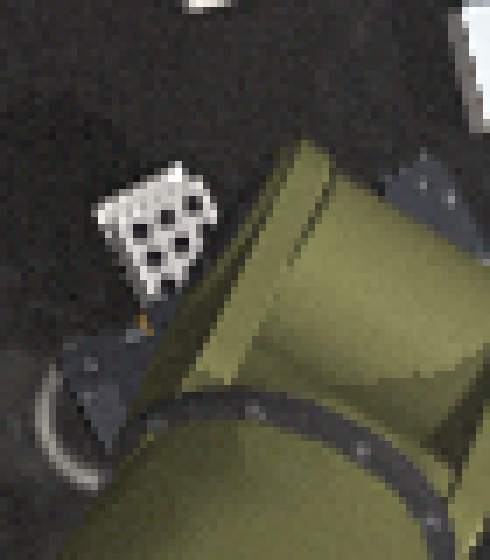

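```bash
python3 -m pendant '[[[0.05,0,-0.2,0],[0.1,0,-0.35,0],[0.22,0,-0.65,0],[0.35,0,-0.95,0],[0.5,0,-1.3,0]]]'
python3 -m pendant '[[[0.15,0,-0.3,0],[0.3,0,-0.6,0],[0.45,0,-0.85,0],[0.6,0,-1.1,0],[0.7,0,-1.2,0]]]'
python3 - <<'E'
from h import *
t=cams.camera("top"); s=cams.camera("scene")
crop(s,350,200,440,275,8,"pics/s3.png")
E
python3 go.py 513 -271 38 .486 | head -1
```

```text
clock: 5.9
eef_pos: [506.9, -274.3, 25.6]
eef_rot: [-3.141, 0.0, 0.486]
wrist_force: [0.3, 0.4, -2.9]
finger_gap: 44.1
clock: 6.4
eef_pos: [513.3, -271.2, 37.8]
eef_rot: [3.141, -0.0, 0.486]
wrist_force: [-0.3, 0.1, -2.1]
finger_gap: 43.9
clock 6.5 pos [ 513.3 -271.2   37.6] yaw 0.486 F [-0.6 -0.3 -0.9] gap 44.0 q [-0.55  0.57  1.59  0.    0.99  0.54]
```

View pics/s3.png

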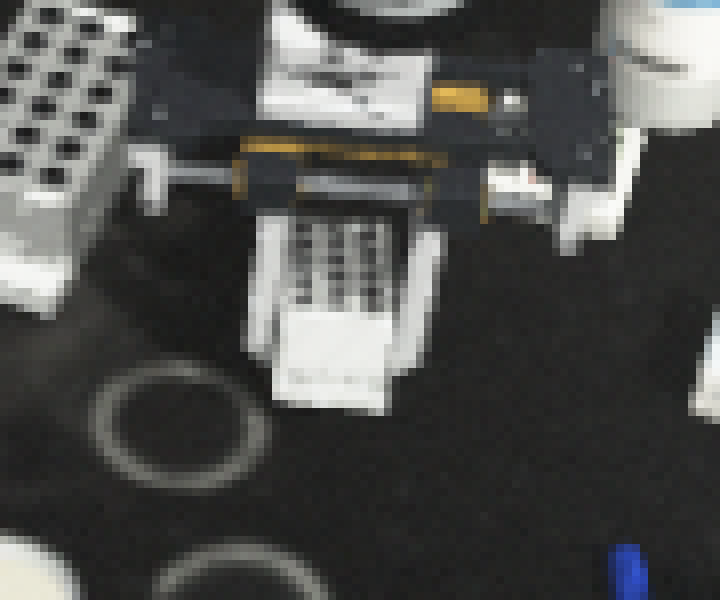

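```bash
python3 -m pendant '[[[0,0,0,0],[0,0,0,0],[0,0,0,0]]]' -1 55
cat > tilt.py <<'E'
from fit import *
s=cams.camera("scene"); st=manip.read_state(); p=st["eef_pos"]
from scipy.spatial.transform import Rotation as Ro
R=Ro.from_euler("xyz",st["eef_rot"]).as_matrix(); yw=np.arctan2(R[1,0],R[0,0])
def pts(th,d,g,B):
    B=np.array(B,float); u=B[:,0]+d; w=B[:,2]-g   # relative to grip pt
    x=u*np.cos(th)+w*np.sin(th); z=-u*np.sin(th)+w*np.cos(th)
    c,sn=np.cos(yw),np.sin(yw)
    return np.c_[p[0]+c*x-sn*B[:,1],p[1]+sn*x+c*B[:,1],p[2]+11+z]
E
python3 - <<'E'
from tilt import *
B=[[-52,22,0],[-52,-22,0],[-43,22,36],[-43,-22,36]]
for th in (0,10,15,19,23): print(th,((proj(s,pts(np.radians(th),29,23.7,B))-[350,200]+.5)*8).round().tolist(), pts(np.radians(th),29,23.7,[[52,0,0]])[0,2])
E
```

```text
clock: 6.8
eef_pos: [513.2, -271.2, 37.6]
eef_rot: [3.141, -0.0, 0.486]
wrist_force: [1.4, 0.4, -0.2]
finger_gap: 43.3
0 [[268.0, 400.0], [380.0, 411.0], [278.0, 319.0], [392.0, 330.0]] 24.83590729709807
10 [[269.0, 400.0], [382.0, 411.0], [279.0, 311.0], [392.0, 322.0]] 11.130461159687385
15 [[269.0, 398.0], [382.0, 409.0], [279.0, 307.0], [393.0, 318.0]] 4.679122560742975
19 [[270.0, 397.0], [383.0, 408.0], [279.0, 304.0], [393.0, 315.0]] -0.24390345563542581
23 [[270.0, 395.0], [384.0, 406.0], [279.0, 301.0], [393.0, 312.0]] -4.929279137355941
```

```bash
python3 -m pendant '[[[0,0,-1.5,0],[0,0,-4,0],[0,0,-7,0],[0,0,-10,0],[0,0,-11,0]]]'; python3 go.py 454.5 155.7 150 -0.322
python3 - <<'E'
from h import *
s=cams.camera("scene"); crop(s,350,180,440,255,8,"pics/s4.png")
E
```

```text
clock: 7.35
eef_pos: [513.8, -271.7, 151.3]
eef_rot: [3.138, -0.002, 0.486]
wrist_force: [-0.6, -0.5, -2.8]
finger_gap: 43.7
clock 7.35 pos [ 513.8 -271.7  151.3] yaw 0.486 F [-0.6 -0.5 -2.8] gap 43.7 q [-0.55  0.42  1.5  -0.    1.21  0.54]
delta cm [ 1.471e+01 -4.057e+01 -1.000e-02] turn 0.808 rows>= 9.0
[1.64, -4.51, -0.0] 0.09
[3.27, -9.02, -0.0] 0.18
[4.91, -13.54, -0.0] 0.27
[6.55, -18.05, -0.0] 0.359
[8.18, -22.56, -0.0] 0.449
```

View pics/s4.png

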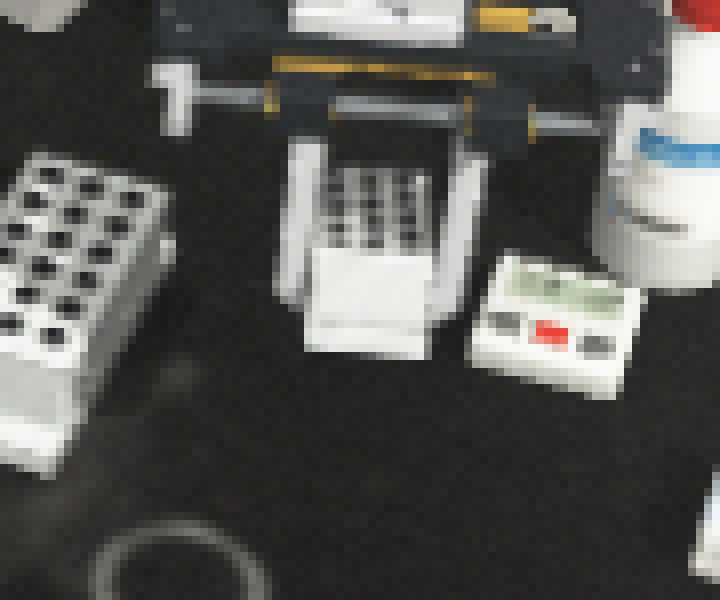

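```bash
python3 -m pendant '[[[0.7,-2,0,0.06],[2.2,-6,0,0.14],[3.8,-10.5,0,0.23],[5.5,-15,0,0.32],[7.1,-19.5,0,0.41]]]'; python3 go.py 454.5 155.7 150 -0.322
```

```text
clock: 7.9
eef_pos: [483.6, -63.9, 146.3]
eef_rot: [-3.141, 0.002, 0.072]
wrist_force: [0.9, 0.8, -2.9]
finger_gap: 43.6
clock 7.9 pos [483.6 -63.9 146.3] yaw 0.072 F [ 0.9  0.8 -2.9] gap 43.6 q [-0.21  0.23  1.77 -0.    1.14  1.29]
delta cm [ -1.33 -22.11  -0.36] turn 0.394 rows>= 4.6
[-0.27, -4.42, -0.07] 0.079
[-0.53, -8.84, -0.14] 0.157
[-0.8, -13.27, -0.22] 0.236
[-1.06, -17.69, -0.29] 0.315
[-1.33, -22.11, -0.36] 0.394
```

```bash
python3 -m pendant '[[[-0.27,-4.5,0,0.08],[-0.5,-9,0,0.16],[-0.8,-13.5,0,0.24],[-1,-18,0,0.32],[-1.3,-21.2,0,0.394]]]';python3 -m pendant '[[[0,-0.9,0,0],[0,-0.9,0,0]]]'; python3 go.py 454.5 155.7 130 -0.322
python3 - <<'E'
from tilt import *
t=cams.camera("top")
crop(s,240,120,340,220,6,"pics/s5.png"); crop(t,220,140,320,230,6,"pics/t5.png")
B=np.array([[52,-22,0],[-52,-22,0],[-52,-22,10],[-43,-22,10],[-43,-22,36],[43,-22,36],[43,-22,10],[52,-22,10]])
im=cv2.imread("pics/s5.png")
for th,col in ((19,(0,0,255)),(12,(0,255,0)),(25,(255,0,0))):
    q=(proj(s,pts(np.radians(th),29,23.7,B))-[240,120]+.5)*6
    cv2.polylines(im,[np.round(q).astype(int)],True,col,1)
cv2.imwrite("pics/s5o.png",im)
E
```

```text
clock: 8.4
eef_pos: [454.5, 147.0, 146.4]
eef_rot: [3.141, 0.002, -0.32]
wrist_force: [1.1, -0.3, -2.8]
finger_gap: 43.5
clock: 8.6
eef_pos: [458.2, 154.0, 146.6]
eef_rot: [3.141, 0.001, -0.315]
wrist_force: [-0.1, -0.6, -3.6]
finger_gap: 43.4
clock 8.6 pos [458.2 154.  146.6] yaw -0.315 F [-0.1 -0.6 -3.6] gap 43.4 q [ 0.25  0.22  1.78 -0.    1.14  2.13]
delta cm [-0.41 -0.04  1.66] turn 0.007 rows>= 0.4
[-0.08, -0.01, 0.33] 0.001
[-0.16, -0.02, 0.66] 0.003
[-0.24, -0.03, 0.99] 0.004
[-0.32, -0.03, 1.33] 0.005
[-0.41, -0.04, 1.66] 0.007
```

View pics/s5o.png

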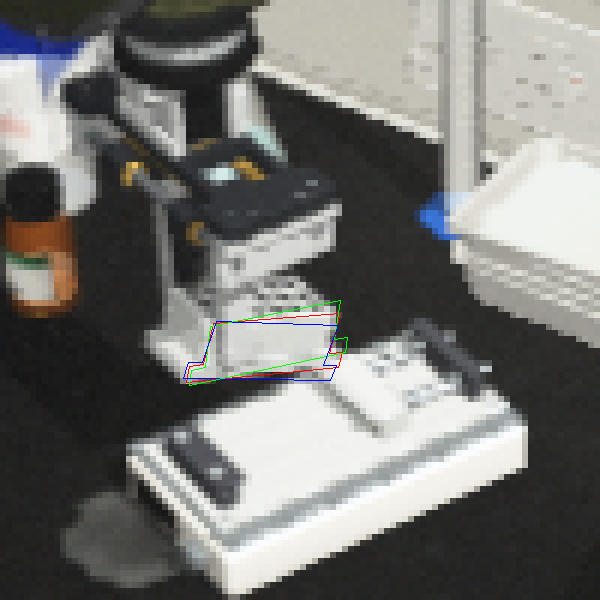

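View pics/s5.png

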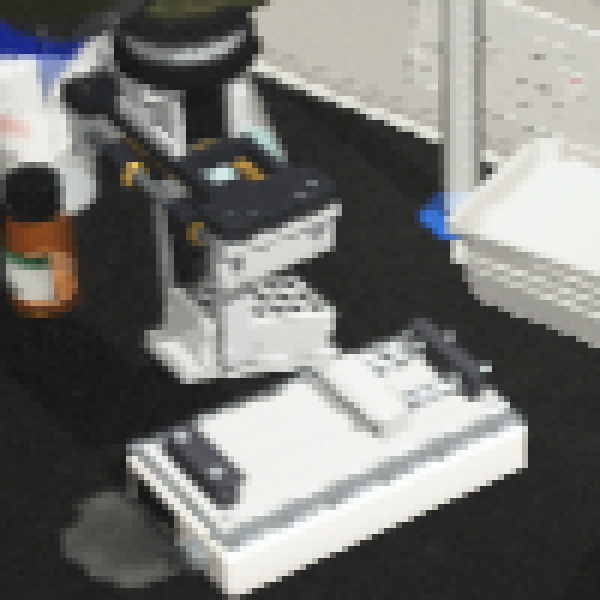

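View pics/t5.png

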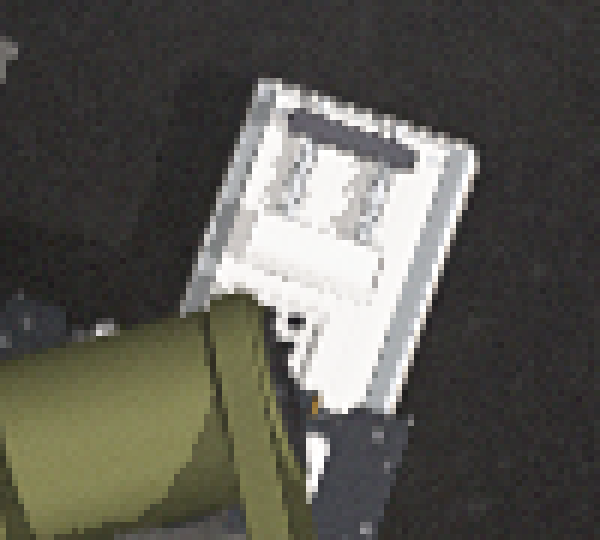

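```bash
python3 - <<'E'
import cv2
for n in("s5","s5o"):
    a=cv2.imread(f"pics/{n}.png")[240:420,130:400]; cv2.imwrite(f"pics/{n}z.png",cv2.resize(a,None,fx=2.9,fy=2.9,interpolation=cv2.INTER_NEAREST))
E
```

```text
(no output)
```

View pics/s5z.png

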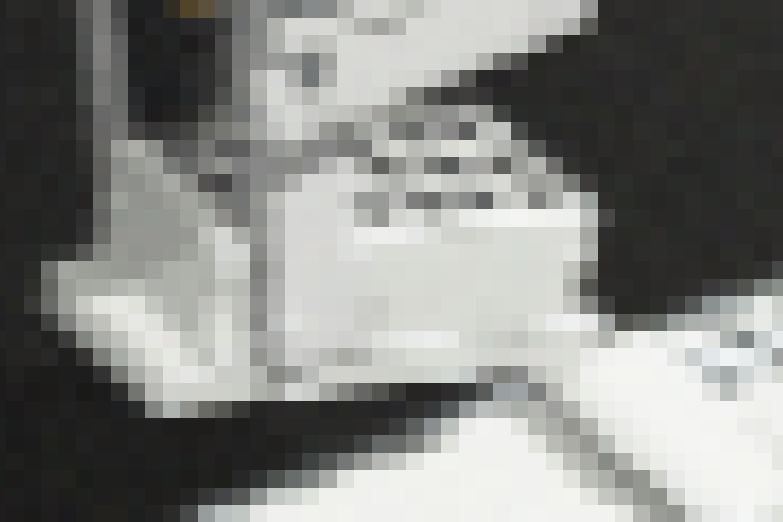

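View pics/s5oz.png

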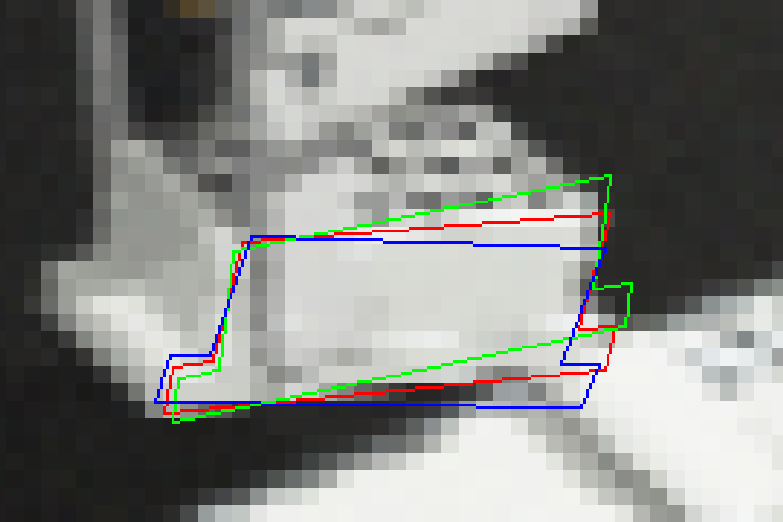

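```bash
cat > ov2.py <<'E'
from fit import *
import sys
t=cams.camera("top"); s=cams.camera("scene")
p=[float(v) for v in sys.argv[1:4]]; tag=sys.argv[4]
def outl(c,name,win,k):
    x0,y0,x1,y1=win; im=cv2.resize(c["frame"][y0:y1,x0:x1,::-1],None,fx=k,fy=k,interpolation=cv2.INTER_NEAREST)
    def pl(P,col):
        q=(proj(c,T(p,np.array(P,float)))-[x0,y0]+.5)*k; cv2.polylines(im,[np.round(q).astype(int)],True,col,1)
    R=lambda a,b,w,z:[[a,-w,z],[b,-w,z],[b,w,z],[a,w,z]]
    pl(R(-65,-47,33,67),(0,0,255)); pl(R(108,120,33,72),(0,0,255)); pl(R(39,61,33,70),(0,200,0)); pl(R(-100,130,46,50),(255,0,0))
    cv2.imwrite(name,im)
outl(s,f"pics/q_s{tag}.png",(255,165,335,220),9); outl(t,f"pics/q_t{tag}.png",(232,152,302,222),8)
E
python3 ov2.py 500 140.5 -.322 a; python3 ov2.py 503 141.5 -.322 b
```

```text
(no output)
```

View pics/q_sa.png

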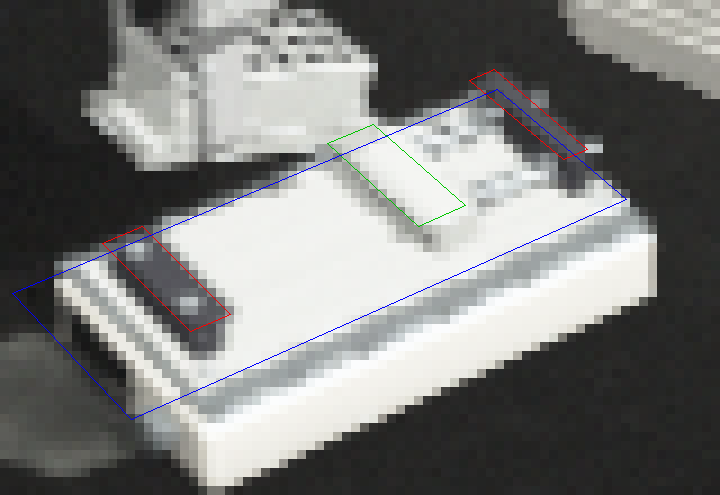

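View pics/q_sb.png

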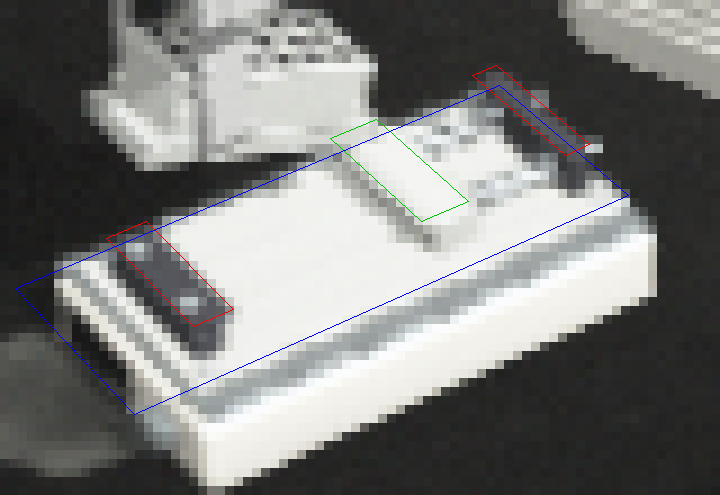

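View pics/q_ta.png

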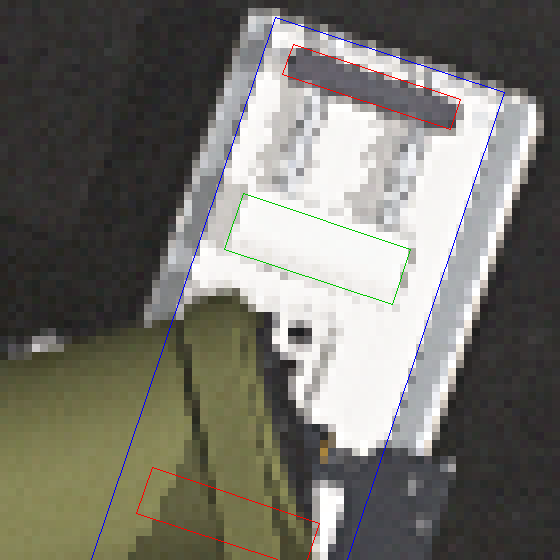

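```bash
python3 go.py 462.1 152.7 92 -0.322
```

```text
clock 8.9 pos [458.7 152.4 147.3] yaw -0.319 F [ 0.  -0.1 -3.7] gap 43.4 q [ 0.25  0.22  1.78 -0.    1.14  2.14]
delta cm [ 0.31 -0.13  5.53] turn 0.003 rows>= 1.2
[0.06, -0.03, 1.11] 0.001
[0.13, -0.05, 2.21] 0.001
[0.19, -0.08, 3.32] 0.002
[0.25, -0.11, 4.43] 0.002
[0.31, -0.13, 5.53] 0.003
```

```bash
python3 -m pendant '[[[0.1,-0.05,1.2,0.003],[0.15,-0.1,2.6,0.003],[0.25,-0.1,4,0.003],[0.3,-0.1,5,0.003],[0.3,-0.1,5.4,0.003]]]';python3 -m pendant '[[[0,0,0,0],[0,0,0.1,0],[0,0,0.2,0]]]'; python3 go.py 462.1 152.7 89.5 -0.322|head -2
python3 - <<'E'
from tilt import *
crop(s,255,155,335,220,9,"pics/s6.png")
im=cv2.imread("pics/s6.png")
B=np.array([[52,-22,0],[-52,-22,0],[-52,-22,10],[-43,-22,10],[-43,-22,36],[43,-22,36],[43,-22,10],[52,-22,10]])
q=(proj(s,pts(np.radians(19),29,23.7,B))-[255,155]+.5)*9
cv2.polylines(im,[np.round(q).astype(int)],True,(0,0,255),1); cv2.imwrite("pics/s6o.png",im)
E
```

```text
clock: 9.4
eef_pos: [461.3, 153.0, 92.1]
eef_rot: [3.141, 0.001, -0.322]
wrist_force: [0.5, 0.5, -3.3]
finger_gap: 44.0
clock: 9.7
eef_pos: [462.0, 153.4, 91.9]
eef_rot: [-3.141, -0.001, -0.321]
wrist_force: [-1.0, -0.2, -2.2]
finger_gap: 43.6
clock 9.7 pos [462.  153.4  91.9] yaw -0.321 F [-1.  -0.2 -2.2] gap 43.6 q [ 0.25  0.3   1.82 -0.    1.01  2.14]
delta cm [0.03 0.07 0.24] turn 0.001 rows>= 0.1
```

View pics/s6o.png

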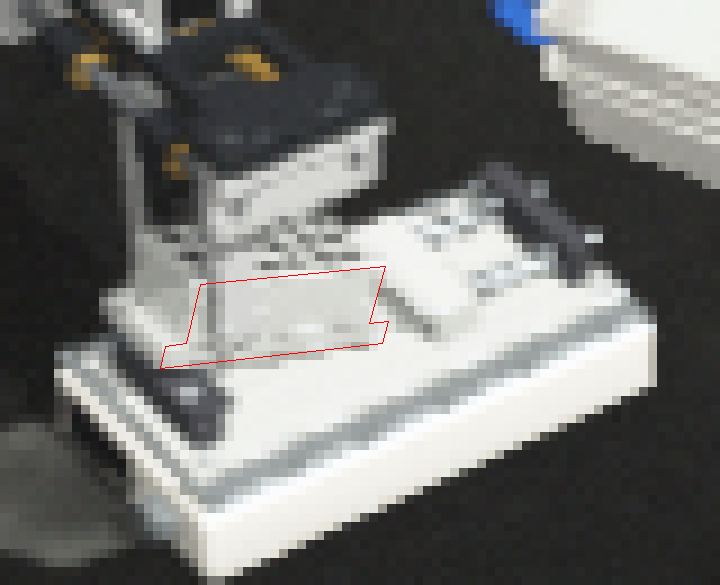

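```bash
python3 -m pendant '[[[0,0,0.05,0],[0,0,0.1,0],[0,0,0.1,0]]]'; python3 -m pendant '[[[0,0,0.1,0],[0,0,0.1,0]]]';python3 go.py 462.1 152.7 89.5 -0.322|head -2
```

```text
clock: 10.05
eef_pos: [461.8, 153.4, 90.5]
eef_rot: [-3.142, -0.0, -0.321]
wrist_force: [-1.6, 0.6, -3.5]
finger_gap: 43.5
clock: 10.25
eef_pos: [461.7, 153.3, 89.3]
eef_rot: [3.142, 0.0, -0.321]
wrist_force: [-0.6, 0.2, -4.1]
finger_gap: 43.1
clock 10.25 pos [461.7 153.3  89.3] yaw -0.321 F [-0.6  0.2 -4.1] gap 43.1 q [ 0.25  0.31  1.83 -0.    1.01  2.14]
delta cm [ 0.06  0.05 -0.02] turn 0.001 rows>= 0.0
```

```bash
python3 -m pendant '[[[0,0,0.05,0],[0.1,0,0.1,0],[0.3,0,0.1,0],[0.6,0,0.1,0],[0.9,0,0.1,0]]]' -1 60; python3 -m pendant '[[[0.2,0,0,0],[0.4,0,0,0],[0.4,0,0,0]]]';python3 go.py 462.1 152.7 89.5 -0.322|head -2
python3 - <<'E'
from h import *
s=cams.camera("scene"); crop(s,255,155,335,220,9,"pics/s7.png")
E
```

```text
clock: 10.75
eef_pos: [470.6, 150.4, 88.5]
eef_rot: [-3.142, -0.0, -0.321]
wrist_force: [-0.4, -0.7, -3.7]
finger_gap: 43.4
clock: 11.05
eef_pos: [474.3, 149.1, 88.4]
eef_rot: [3.142, -0.0, -0.321]
wrist_force: [-0.3, 1.0, -2.7]
finger_gap: 43.5
clock 11.05 pos [474.3 149.1  88.4] yaw -0.321 F [-0.3  1.  -2.7] gap 43.5 q [ 0.23  0.33  1.8  -0.    1.01  2.12]
delta cm [-1.27  0.05 -0.11] turn 0.001 rows>= 0.3
```

View pics/s7.png

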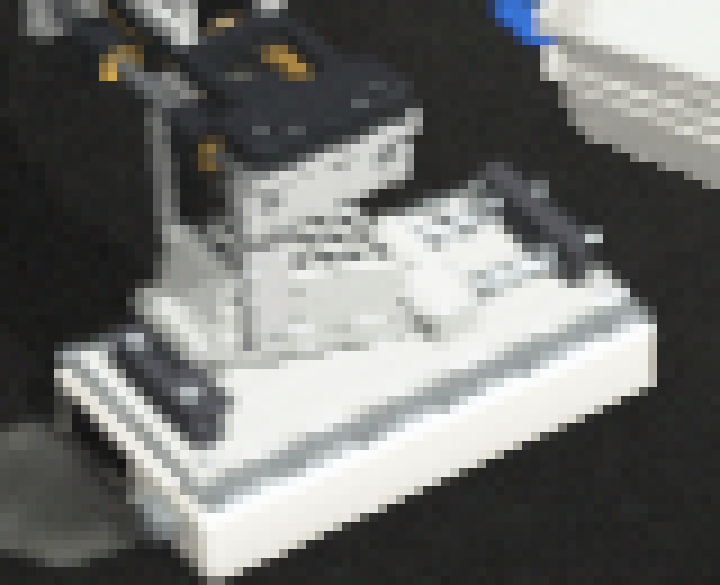

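```bash
python3 -m pendant '[[[0.2,0,0,0],[0.4,0,0,0],[0.6,0,0,0]]]';python3 go.py 462.1 152.7 89.5 -0.322|head -1;  python3 -m pendant '[[[0.2,0,0,0],[0.4,0,0,0],[0.4,0,0,0]]]'
```

```text
clock: 11.4
eef_pos: [479.6, 147.4, 88.4]
eef_rot: [3.141, 0.001, -0.321]
wrist_force: [-3.6, 1.3, -1.3]
finger_gap: 43.3
clock 11.4 pos [479.6 147.4  88.4] yaw -0.321 F [-3.6  1.3 -1.3] gap 43.3 q [0.22 0.34 1.78 0.   1.02 2.12]
clock: 11.7
eef_pos: [483.5, 146.1, 88.4]
eef_rot: [3.141, 0.0, -0.321]
wrist_force: [-4.1, 1.5, -1.2]
finger_gap: 43.6
```

```bash
python3 -m pendant '[[[0.2,0,0,0],[0.4,0,0,0],[0.6,0,0,0],[0.8,0,0,0],[0.9,0,0,0]]]';  python3 -m pendant '[[[0,0,0,0],[0,0,0,0]]]'
python3 - <<'E'
from h import *
s=cams.camera("scene"); crop(s,255,155,335,220,9,"pics/s8.png")
t=cams.camera("top"); crop(t,232,152,302,222,8,"pics/t8.png")
for i in range(4):
    cams.camera("top"); print(manip.read_state()["wrist_force"].round(1))
E
```

```text
clock: 12.2
eef_pos: [491.6, 143.4, 88.4]
eef_rot: [3.141, 0.001, -0.321]
wrist_force: [-8.6, 2.5, 1.5]
finger_gap: 43.6
clock: 12.4
eef_pos: [491.6, 143.4, 88.4]
eef_rot: [3.141, 0.001, -0.321]
wrist_force: [-8.1, 2.3, 1.1]
finger_gap: 43.7
[-7.8  2.1  1.6]
[-7.9  1.9  1.6]
[-8.4  2.   1.4]
[-8.4  2.5  2.1]
```

View pics/s8.png

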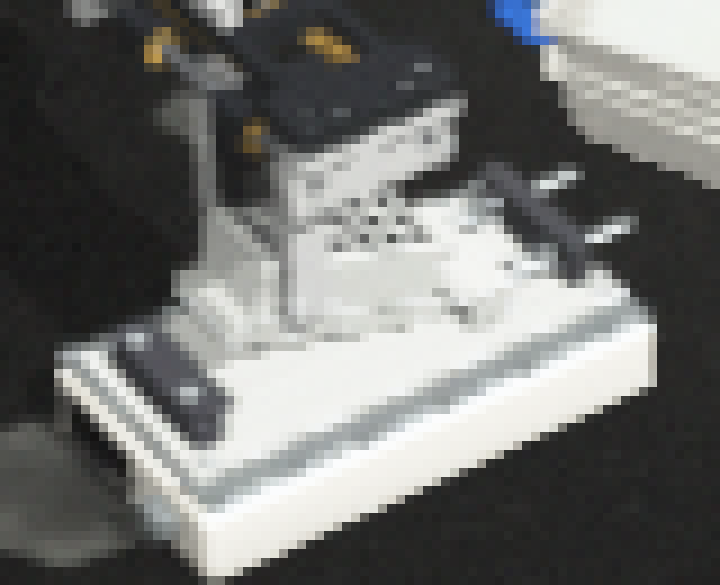

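View pics/t8.png

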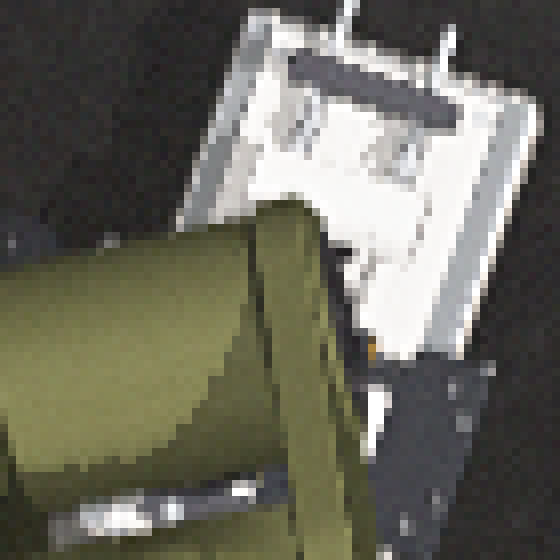

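```bash
python3 -m pendant '[[[0.2,0,0,0],[0.4,0,0,0],[0.6,0,0,0],[0.7,0,0,0],[0.7,0,0,0]]]'
python3 - <<'E'
from h import *
for i in range(3):
    cams.camera("top"); print(manip.read_state()["wrist_force"].round(1),manip.read_state()["eef_pos"].round(1))
E
```

```text
clock: 13.2
eef_pos: [498.0, 141.2, 88.3]
eef_rot: [3.141, 0.002, -0.321]
wrist_force: [-11.3, 3.3, 3.3]
finger_gap: 43.6
[-10.9   2.5   2.9] [497.9 141.2  88.4]
[-10.4   1.7   2.6] [497.9 141.2  88.4]
[-10.4   3.4   3.1] [497.9 141.3  88.4]
```

```bash
python3 - <<'E'
from fit import *
s=cams.camera("scene"); crop(s,255,155,335,220,9,"pics/s9.png")
im=cv2.imread("pics/s9.png"); 
p=[500,140,-.322]
for k,col in ((18,(0,200,0)),(22,(0,0,255)),(26,(255,0,0))):
    B=np.array([[44+k,-33,50],[39+k,-33,65],[39+k,-33,70],[61+k,-33,70],[61+k,-33,50]],float)
    q=(proj(s,T(p,B))-[255,155]+.5)*9; cv2.polylines(im,[np.round(q).astype(int)],True,col,1)
cv2.imwrite("pics/s9o.png",im[60:260,300:620].repeat(2,0).repeat(2,1)); cv2.imwrite("pics/s9c.png",cv2.imread("pics/s9.png")[60:260,300:620].repeat(2,0).repeat(2,1))
a=cv2.imread("pics/q_sa.png")
E
```

```text
(no output)
```

View pics/s9o.png

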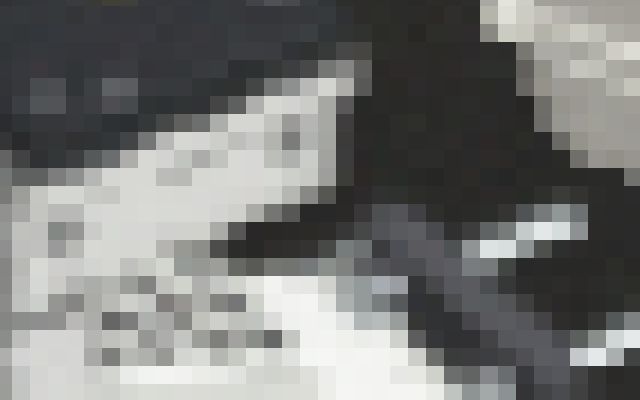

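View pics/s9.png

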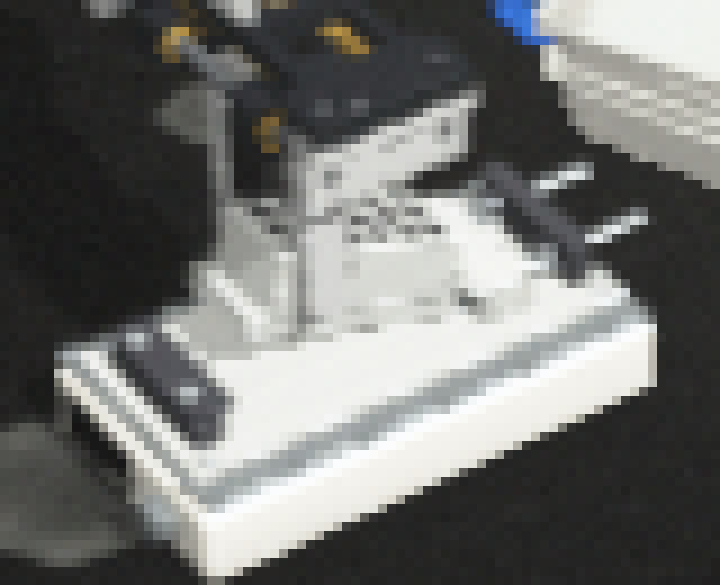

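```bash
python3 -m pendant '[[[0.1,0,0,0],[0.2,0,0,0],[0.25,0,0,0]]]' -1 30
python3 -m pendant '[[[-0.15,0,0.25,0],[-0.3,0,0.5,0],[-0.45,0,0.75,0],[-0.6,0,1.0,0],[-0.6,0,1.0,0]]]'
python3 - <<'E'
from h import *
s=cams.camera("scene"); crop(s,255,155,335,220,9,"pics/s10.png")
E
```

```text
clock: 13.7
eef_pos: [500.2, 140.5, 88.4]
eef_rot: [3.141, 0.002, -0.321]
wrist_force: [-11.5, 3.1, 2.2]
finger_gap: 44.0
clock: 14.2
eef_pos: [495.8, 142.2, 78.7]
eef_rot: [-3.141, -0.001, -0.321]
wrist_force: [-3.2, 1.2, 2.9]
finger_gap: 43.8
```

View pics/s10.png

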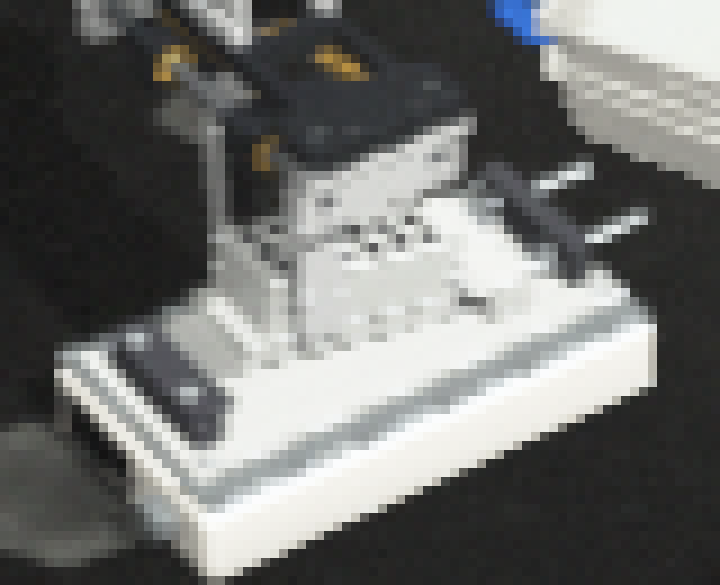

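```bash
python3 -m pendant '[[[-0.1,0,0.3,0],[-0.2,0,0.6,0],[-0.3,0,0.9,0],[-0.35,0,1.1,0],[-0.35,0,1.1,0]]]'
python3 - <<'E'
from h import *
s=cams.camera("scene"); crop(s,255,155,335,220,9,"pics/s11.png"); st=manip.read_state(); print(st["eef_pos"],st["wrist_force"])
E
```

```text
clock: 14.75
eef_pos: [491.9, 143.3, 67.1]
eef_rot: [3.142, 0.0, -0.321]
wrist_force: [-3.1, 2.7, 1.1]
finger_gap: 43.5
[491.90790656 143.32680748  67.16644366] [-4.42437045  2.9899856   0.05653275]
```

View pics/s11.png

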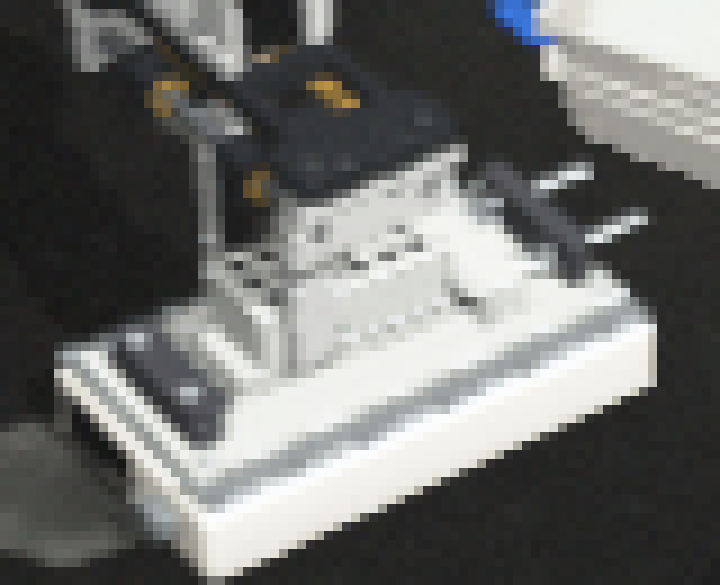

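```bash
python3 -m pendant '[[[-0.03,0,0.15,0],[-0.07,0,0.3,0],[-0.1,0,0.42,0],[-0.1,0,0.45,0],[-0.1,0,0.45,0]]]'
python3 - <<'E'
from tilt import *
crop(s,255,155,335,220,9,"pics/s12.png"); st=manip.read_state(); print(st["eef_pos"],st["wrist_force"])
im=cv2.imread("pics/s12.png")
B=np.array([[52,-22,0],[-52,-22,0],[-52,-22,10],[-43,-22,10],[-43,-22,36],[43,-22,36],[43,-22,10],[52,-22,10]])
q=(proj(s,pts(0,29,23.7,B))-[255,155]+.5)*9
cv2.polylines(im,[np.round(q).astype(int)],True,(0,0,255),1); cv2.imwrite("pics/s12o.png",im)
E
```

```text
clock: 15.3
eef_pos: [491.4, 143.6, 64.2]
eef_rot: [-3.141, -0.001, -0.321]
wrist_force: [-9.5, 0.1, 19.1]
finger_gap: 43.7
[491.4126403  143.57039378  64.1833437 ] [-11.51377221  -0.39349373  18.15647566]
```

View pics/s12o.png

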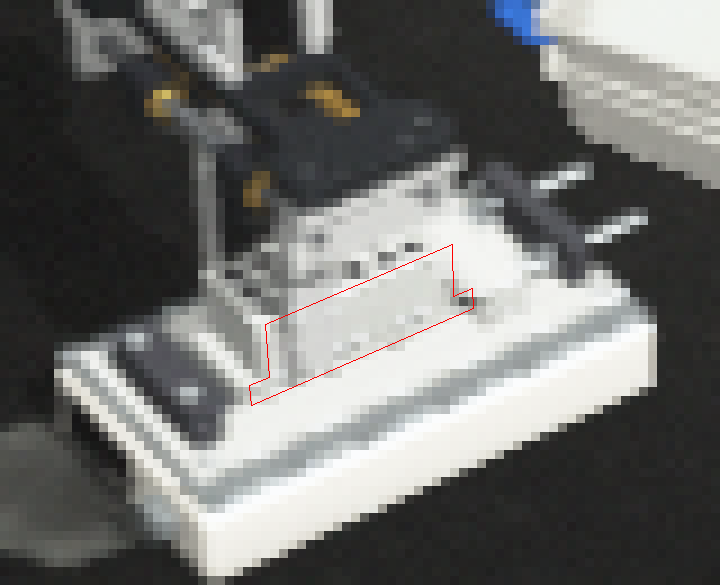

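View pics/s12.png

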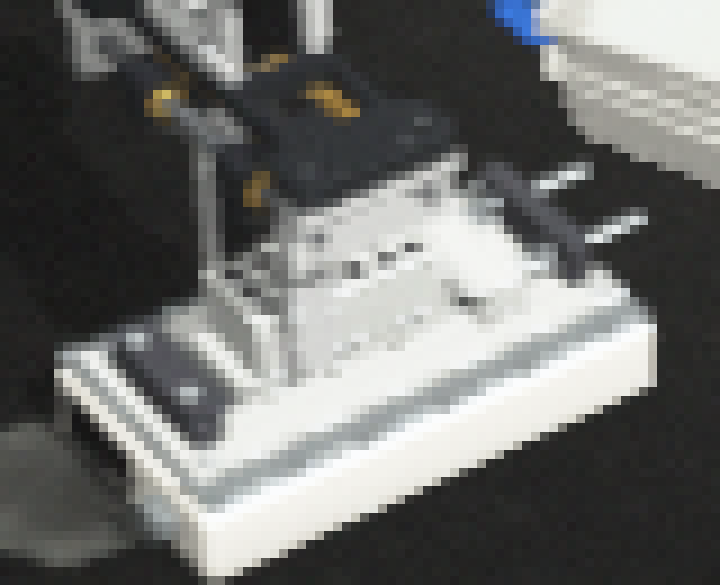

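```bash
python3 -m pendant '[[[0,0,-0.1,0],[-0.1,0,-0.13,0],[-0.3,0,-0.13,0],[-0.5,0,-0.13,0],[-0.7,0,-0.13,0]]]'
python3 -m pendant '[[[-0.15,0,0,0],[-0.3,0,0,0]]]'
```

```text
clock: 15.85
eef_pos: [484.5, 145.8, 64.3]
eef_rot: [-3.141, -0.0, -0.321]
wrist_force: [-1.6, 2.2, 2.9]
finger_gap: 43.8
clock: 16.05
eef_pos: [481.7, 146.8, 64.3]
eef_rot: [-3.141, -0.0, -0.321]
wrist_force: [-2.1, 2.2, 2.1]
finger_gap: 43.8
```

```bash
python3 -m pendant '[[[-0.15,0,0,0],[-0.3,0,0,0],[-0.4,0,0,0]]]'
python3 -m pendant '[[[-0.1,0,0,0],[-0.2,0,0,0]]]'
python3 -m pendant '[[[-0.1,0,0,0],[-0.2,0,0,0]]]'
python3 - <<'E'
from h import *
s=cams.camera("scene"); crop(s,255,155,335,220,9,"pics/s13.png"); st=manip.read_state(); print(st["eef_pos"],st["wrist_force"])
E
```

```text
clock: 16.35
eef_pos: [477.9, 148.0, 64.3]
eef_rot: [-3.141, -0.0, -0.321]
wrist_force: [-0.1, 2.1, 2.2]
finger_gap: 43.6
clock: 16.55
eef_pos: [477.4, 148.1, 64.4]
eef_rot: [-3.141, -0.004, -0.321]
wrist_force: [14.7, -3.9, -8.4]
finger_gap: 43.8
clock: 16.75
eef_pos: [477.1, 148.2, 64.6]
eef_rot: [-3.14, -0.007, -0.322]
wrist_force: [25.7, -9.0, -13.2]
finger_gap: 43.9
[477.11346723 148.21101552  64.64949638] [ 22.07625992  -7.51678059 -12.93680087]
```

View pics/s13.png

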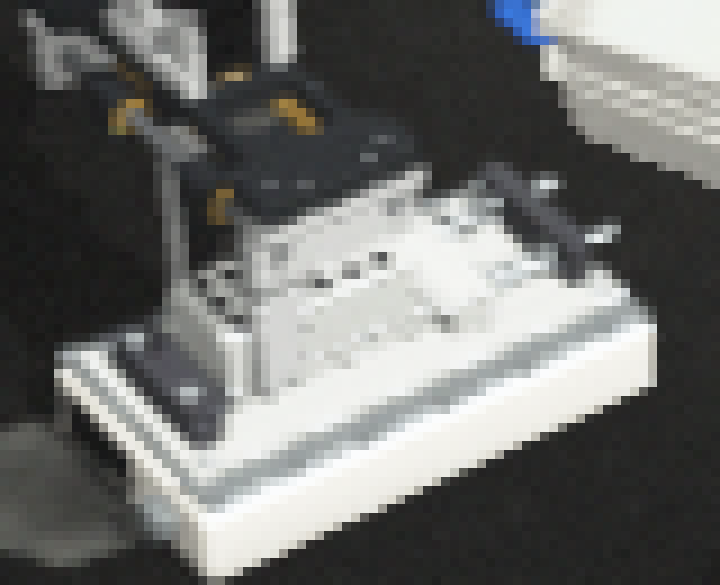

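```bash
python3 -m pendant '[[[0.1,0,0,0],[0.25,0,0,0],[0.3,0,0,0]]]'
python3 -m pendant '[[[0,0,0,0],[0,0,0,0],[0,0,0,0],[0,0,0,0],[0,0,0,0]]]' 0.5
python3 - <<'E'
from h import *
s=cams.camera("scene"); crop(s,255,155,335,220,9,"pics/s14.png"); st=manip.read_state(); print(st["eef_pos"],st["wrist_force"],st["finger_gap"])
E
```

```text
clock: 17.1
eef_pos: [477.3, 148.1, 64.4]
eef_rot: [-3.141, -0.001, -0.322]
wrist_force: [1.8, 0.7, 0.7]
finger_gap: 43.9
clock: 17.6
eef_pos: [476.8, 148.3, 64.2]
eef_rot: [3.141, 0.0, -0.321]
wrist_force: [-0.6, 0.1, -0.8]
finger_gap: 70.6
[476.83541041 148.29831479  64.20283441] [ 0.65292048 -0.65910348 -0.03276226] 70.80452380607423
```

View pics/s14.png

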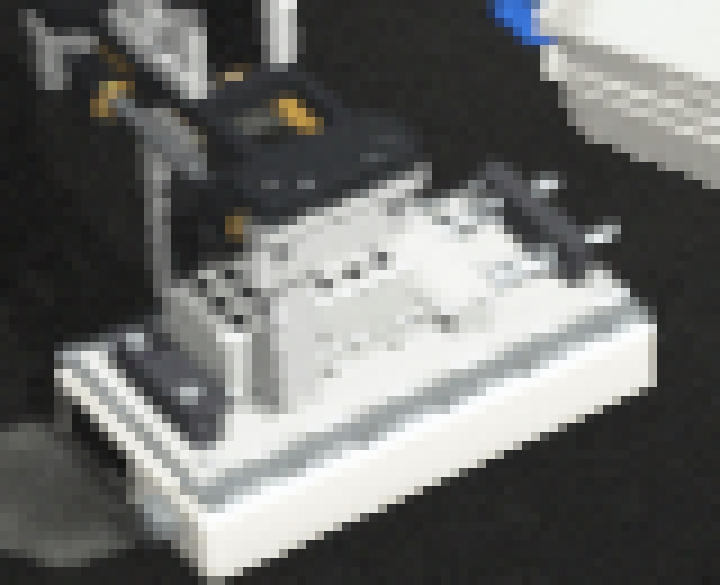

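```bash
python3 -m pendant '[[[0,0,-1.5,0],[0,0,-4,0],[0,0,-8,0],[0,0,-12,0],[0,0,-15,0]]]'
python3 -m pendant '[[[-1,4,-1,0],[-2,8,-1,0],[-2,12,-1,0],[-2,16,-1,0],[-2,20,-1,0]]]'
python3 -m pendant '[[[0,4.5,0,0],[0,9,0,0],[0,12,0,0]]]'
python3 - <<'E'
from h import *
s=cams.camera("scene"); crop(s,255,155,335,220,9,"pics/s15.png"); t=cams.camera("top"); crop(t,232,152,302,222,8,"pics/t15.png"); cv2.imwrite("pics/s15f.png",s["frame"][:,:,::-1])
E
```

```text
clock: 18.15
eef_pos: [477.1, 148.3, 216.8]
eef_rot: [-3.141, -0.002, -0.321]
wrist_force: [-0.2, 0.5, 0.2]
finger_gap: 70.5
clock: 18.65
eef_pos: [394.0, -36.4, 224.4]
eef_rot: [-3.142, -0.001, -0.321]
wrist_force: [2.0, -0.1, 0.2]
finger_gap: 70.7
clock: 18.95
eef_pos: [355.8, -151.0, 224.4]
eef_rot: [3.141, -0.0, -0.322]
wrist_force: [0.5, 0.4, 0.4]
finger_gap: 70.5
```

View pics/s15.png

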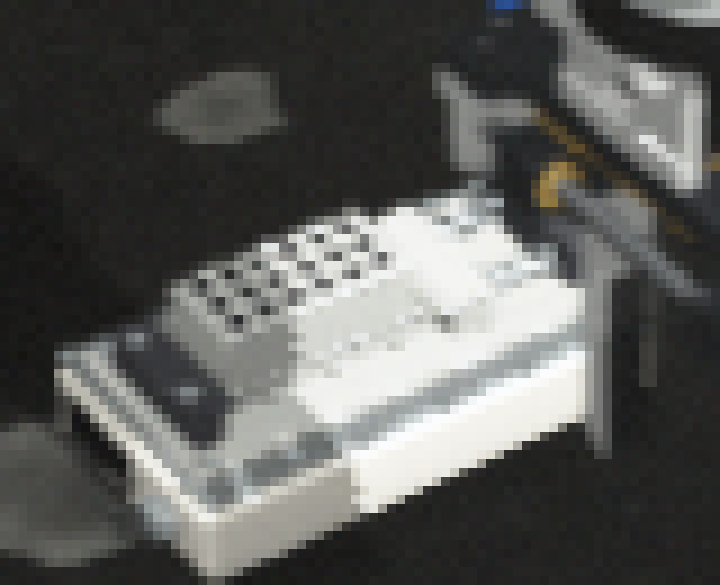

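View pics/t15.png

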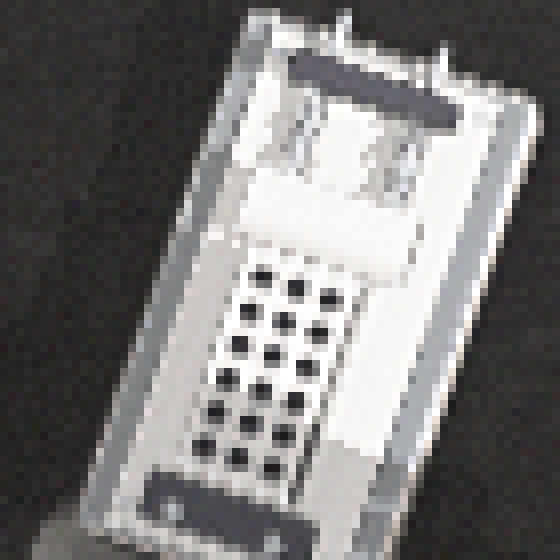

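```bash
python3 - <<'E'
from h import *
t=cams.camera("top")
f=lambda P,z: back(t,np.array(P,float)/8+[232,152]-.5,z)[:,:2]
w=f([[262,275],[333,298],[203,447],[274,468]],86); lip=f([[152,468],[315,520]],67); br=f([[295,50],[464,102]],72)
L=lip.mean(0);b=br.mean(0);ax=(b-L)/np.linalg.norm(b-L);ay=np.array([-ax[1],ax[0]])
print(np.linalg.norm(b-L)); o=L+47*ax; print("origin",o,np.arctan2(ax[1],ax[0]))
c=w.mean(0)-o; print("block in S",c@ax,c@ay); v=w[:2].mean(0)-w[2:].mean(0); print("yaw rel",np.arctan2(v@ay,v@ax))
E
python3 - <<'E'
from h import *
t=cams.camera("top"); s=cams.camera("scene")
import sys
crop(t,60,100,500,280,1.8,"pics/t16.png")
# height check: predict wells centre in scene for flat block
c=np.array([477,148.2])+29*np.array([.949,-.3155])
print(c); print((proj(s,[[*c,86]])-[255,155]+.5)*9)
for n in ["vial_near","petri_dish","timer","amber_bottle","marker_pen"]: print(n,[(round(r["score"],2),[int(v) for v in r["point"]]) for r in models.regions_of("top",n)][:2],[(round(r["score"],2),[int(v) for v in r["point"]]) for r in models.regions_of("scene",n)][:1])
E
```

```text
165.75282808663502
origin [500.13034442 140.60341594] -0.3374648591107856
block in S 0.33104682711337696 0.6186161016974068
yaw rel 0.007834228121270888
[504.521  139.0505]
[[296.62378122 272.48168873]]
vial_near [] [(0.62, [326, 249])]
petri_dish [(0.71, [263, 198])] [(0.53, [349, 276])]
timer [(0.58, [403, 139])] [(0.64, [419, 220])]
amber_bottle [(0.53, [179, 175])] [(0.74, [245, 162])]
marker_pen [(0.73, [454, 212])] [(0.62, [433, 290])]
```

View pics/t16.png

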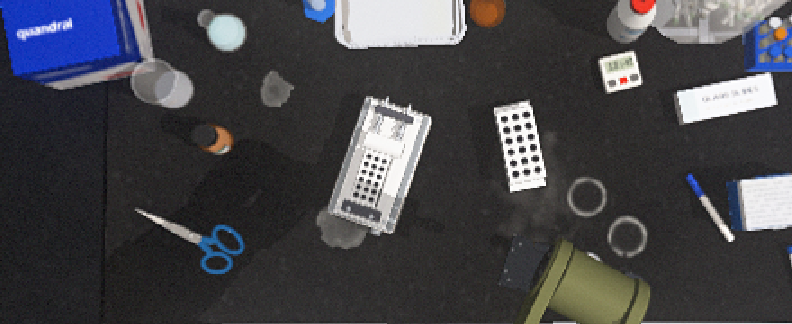

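```bash
python3 -c "
from cell import manip
print(manip.sign_off()); st=manip.read_state(); print(st['clock'],st['wrist_force'])"
```

```text
the job is handed in; nothing more can be done
None
the job is handed in; nothing more can be done
```

The small 18-well block is clamped on the shaker and released, and the job was handed in at about 19.2 s of the 43 s allowed.

**What I did:** I gripped the block near its stop-side end. With a light grip I lifted that end to about 19° while the far edge stayed on the bench, then tightened the grip. I drove the low flange under the jaw lip and pressed the jaw back about 22 mm, judged from about 11 N of push and the picture. Then I lowered the other end flat and eased the block back until it met the stop. Finally I opened the gripper and moved the arm clear.

**Last checks, from the top picture:**

| Check | Measured | Limit |
|---|---|---|
| Block x in shaker frame | +0.3 mm | ±3 mm |
| Block y in shaker frame | +0.6 mm | ±10 mm |
| Block yaw relative to shaker | 0.008 rad | 0.06 rad |

- **Flatness and jaw travel:** I did not measure these separately at the end. The final pictures agree with a flat block: jaw against it, rods showing a little behind the bracket.
- **Bystanders:** The petri dish, bottle, timer and pen showed no visible movement. The vial was hidden in the top picture but seen unmoved in the scene one. The network's top-view petri dish hit was a false one on the shaker; the scene view found the dish in its place.
- **Disagreement:** The block met the stop about 4 mm sooner than my position estimates predicted. That is roughly calibration error plus grip offset, and the measured position above does not show it.

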